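# Restock the reagent rack from the stock carousel

### The arm

A 6-joint arm with a two-finger parallel gripper is mounted at the origin on the work surface. World frame = base frame: x ahead of the robot, y to its left, z up, the work surface at z = 0. Lengths are in mm, angles in rad, forces in N, time in s.
With the tool pointing down it reaches from about 350 to 875 mm from the base axis. Payload 4.2 kg.
Tool frame: the origin (TCP) lies midway between the tips of the shut fingers; the grasp point (between the pads) lies ctrl.grasp_offset behind it (ctrl.grasp_offset is the distance from the TCP to the grasp point, in mm); z points along the fingers, y is the line along which they close (so a half turn about z gives the same grasp; the last joint's range is limited). The gripper opens to 85 mm and grips with 20 to 120 N. Pads are 22 mm wide; open, the fingers measure 114 mm over their backs; the gripper's body (76 mm by 85 mm) begins 54 mm behind the grasp point. The pads swing forward as they close: fully open they stand 13 mm farther back than shut.
Start: joints at [1.446, 0.385, 0.008, 0, -1.194, -0.259], TCP at [233.996, 579.521, 210.412] pointing down, gripper open.
Joint ranges: [-3.14, 3.14], [-1.21, 2.06], [-1.07, 1.41], [-3.16, 2.05], [-2.99, -0.16], [-3.1, 3.1]. Speed limits (rad/s): [2.79, 2.79, 3.14, 3.14, 3.14, 3.14].

### API

Orientations are given as a unit quaternion [w, x, y, z].
In Python, from plant import ctrl, vision gives the robot as it stands.
- The arm moves only by the tool play_rows, never from a script. Its argument "motion" is a list of rows, each an object of numbers: "rx", "ry", "rz": the turn, a rotation vector about the world's x, y, z in rad; "tx", "ty", "tz": the shift along the world's x, y, z in m; "grip": the finger opening in m, from 0 to 0.0854. In form: [{"rx": .., "ry": .., "rz": .., "tx": .., "ty": .., "tz": .., "grip": ..}, ...]. A call has 1 to 8 rows; each row shifts and turns the commanded pose from where the row before left it; what a row does not reach is not made up. A row lasts 1/8 s, in which the tool goes at most 62.5 mm and 10.7 degrees, less where a joint would pass 70% of its speed; a pose out of reach is approached as far as the arm can. A call with a gripper value outside its range is refused whole. The fingers move at their own pace and stop on an object; "force" is the grip in N (left out, the last holds). Time passes only in rows, so rows that do not move let the fingers close. It gives the time, the measured TCP pose, the force, the opening and the grip force at its end, in the units of the state.
- ctrl.state(): the state, without advancing time (a new reading comes with each control period).
- vision.snapshot(name): name is "scene" or "top" or "wrist"; returns (picture, depth): 400x640x3 uint8, blue, green, red; 400x640 float32, mm along the optical axis (not along the pixel's ray), 0 where there is no reading.
- vision.camera_info(name): a dict with "fx", "fy", "cx", "cy" (pixels), "R" (3x3) and "t" (3): a world point X has camera coordinates R X + t. Camera axes: x right, y down, z forward; pixel columns grow to the right and rows downward; lengths in mm; the calibration is good to about 2 mm. A picture is of the moment at which its call begins: read the wrist's pose just before it. camera_info takes no time and is no camera call; for the wrist camera it gives the pose at the moment of the call.
- ctrl.finish_job(): hands the job in; it is judged then, once.
Trained networks look in the newest picture that a camera, given by its name, has taken for a name from the list of things; names that differ only in an ending like _2 or _b are one class to them, and where a whole thing is asked for, a point or a joint stands for the part that bears it (a point fixed in the world has none). Each returns a list of dicts, best first, with "p" (0 to 1); they miss things now and then, are a little off and sometimes report something else, mostly with a low value. They report only what shows in the picture. A call takes as long as a camera call. They do not tell look-alikes from the thing itself.
- vision.boxes_of(camera, query): "extent" ([left, top, width, height] in pixels, round what is visible of it).
- vision.silhouettes(camera, query): "pixels" (400x640 bool, what is visible of it) and "extent" ([left, top, width, height] in pixels, round what is visible of it).
- vision.spot_point(camera, query): "pixel" ([column, row] in pixels: a listed point, or the origin of a listed thing).
The state is a dict: "clock": time; "q": joint angles; "qd": joint speeds; "joint_torque": joint torques, N m; "tcp_pos": TCP position; "tcp_rot": TCP orientation; "contact_force": force on the tool from outside, world axes, zero at the start; "wrist_torque": the same for the moment, N m; "width": finger opening in mm; "finger_force": force on a finger pad.
Only numpy, scipy, OpenCV 4.12 (cv2) and the standard library are available. Lean on these libraries where they do the work, as an engineer would, in place of code of your own. Each camera call takes 0.05 s, during which the arm holds its last target. There are 200 camera calls.

### The job

Restock the reagent rack: set each fresh container from the stock carousel into the empty compartment directly behind the one of its own kind, so that the rear row stands in the same order as the front row. Two of the fresh ones stand under the clear hood: turn the carousel by its peg, by about a third of a turn, to bring them out to the open side. Leave the front row where it stands, and leave every fresh container upright on the rack's floor.

Things in the scene. Friction and masses are not known exactly. Their poses are not given: they have to be found in the camera images.
- fresh_jar: Fresh squat round jar with a cap as wide as itself: body 36 mm across, cap 38 mm across from 34 to 52 mm up, 52 mm tall; about 80 g. Origin: centre of its underside. The carousel's compartments are 60 degree sectors; their floor is 26 mm above the bench, walls and rim reach 40 mm.
- fresh_square: Fresh bottle of square section: 34 x 34 mm and 40 mm high, a short shoulder, and a round cap 26 mm across from 45 to 72 mm up, 72 mm tall; about 80 g. Origin: centre of its underside. Starts in one of the carousel's four filled compartments, about 80 mm from its axis, any yaw.
- fresh_vial: Fresh small round glass vial with a crimped metal cap: body 25 mm across up to 36 mm, narrow neck, cap 20 mm across from 42 to 54 mm up, 54 mm tall; about 40 g. Origin: centre of its underside. Starts in one of the carousel's four filled compartments; two are in the open, two under the hood.
- fresh_tube: Fresh tall slim straight round tube: body 26 mm across up to 60 mm, cap 28 mm across from 60 to 78 mm up, 78 mm tall; about 60 g. Origin: centre of its underside. Starts in one of the carousel's four filled compartments. The carousel's hub is 36 mm across, its top 64 mm above the bench.
- used_jar: The squat round jar with a cap as wide as itself in use, same shape as fresh_jar, in the rack's front row. Origin: centre of its underside. Rack: white tray of 2 x 4 square compartments, 66 mm wide inside, 71 mm apart between centres; floor 5 mm, walls 20 mm above the bench. Front row (robot's side) full, rear row empty.
- used_square: The bottle of square section in use, same shape as fresh_square, in the rack's front row. Origin: centre of its underside. Stands at the centre of its compartment. Its x axis points across the rack to the compartment behind, whose centre is 71 mm along +x; y runs along the row.
- used_vial: The small round glass vial with a crimped metal cap in use, same shape as fresh_vial, in the rack's front row. Origin: centre of its underside. Axes as used_square: the compartment behind is 71 mm along its +x.
- used_tube: The tall slim straight round tube in use, same shape as fresh_tube, in the rack's front row. Origin: centre of its underside. Axes as used_square: the compartment behind is 71 mm along its +x.
- peg (a point): Top of the turning peg: upright black pin, 12 mm across, on a lug outside the carousel's rim (rim radius 128 mm); top 77 mm above the bench, pinch its upper 30 mm from above. Its x axis points away from the carousel's axis, 146 mm back along -x. A clear box hood roofs the far part: roof 122 mm up, front edge 21 mm on the robot's side of the axis.
- carousel (a joint): Carousel angle, rad: 0 at start, grows anticlockwise from above; light friction, stays put. The hood's open side faces the peg's start direction turned 60 deg anticlockwise. Filled places start 30 deg either side of that (open) and 90 and 150 deg clockwise of it (under the hood); +2.09 brings these two to the open places, the peg 60 deg beyond the open direction.
Not all that is in view belongs to the job. Leave any blue or yellow look-alike of the used_square alone. Leave any brown or yellow look-alike of the used_tube alone.

How it is judged:
By the outcome, as a careful person would: the job done as asked, in the order asked, and still so for the second after the job is handed in, with the robot touching nothing.
It also fails if it takes over 144 s, if anything falls off the work surface, if the arm or the gripper's body presses on something with over 40 N, if the wrist force passes 120 N, or if a joint passes its speed limit or range.

## Working session

There is one attempt and no reset: what is moved stays moved. The work goes in short steps, Python scripts to look and compute and a tool call to move; the robot and the scene stay as the last step left them, time stands still between calls to the robot, and variables do not carry over. Pictures are saved under pics/ and viewed, at most 14 in all, crops included, and the job is handed in when it is done.

Besides the shell and the picture viewer there is one more tool, called after "Emit:" as name(argument=value, ...), one argument or row to a line, values as JSON. play_rows: Moves the arm, as the interface text tells. Its arguments: {"type":"object","properties":{"motion":{"type":"array","items":{"type":"object","properties":{"rx":{"type":"number"},"ry":{"type":"number"},"rz":{"type":"number"},"tx":{"type":"number"},"ty":{"type":"number"},"tz":{"type":"number"},"grip":{"type":"number"}}}},"force":{"type":"number"}},"required":["motion"]}

```bash
ls; mkdir -p pics
cat > h.py <<'E'
import numpy as np, cv2
from plant import ctrl, vision
def w(cam,px,depth=None,z=None,info=None):
    c=info or vision.camera_info(cam); R=np.array(c["R"]);t=np.array(c["t"])
    r=np.array([(px[0]-c["cx"])/c["fx"],(px[1]-c["cy"])/c["fy"],1.])
    o=-R.T@t; d=R.T@r
    s=depth if depth is not None else (z-o[2])/d[2]
    return o+s*d
E
python3 - <<'E'
from h import *
print(ctrl.grasp_offset, ctrl.state())
for c in("scene","top"):
    im,d=vision.snapshot(c); cv2.imwrite(f"pics/{c}0.png",im); np.save(f"{c}0.npy",d)
    i=vision.camera_info(c); print(c,i)
    for n in ["fresh_jar","fresh_square","fresh_vial","fresh_tube","used_square","peg"]:
        for b in vision.boxes_of(c,n)[:5]: print(c,n,np.round(b["p"],2),np.round(b["extent"]))
E
```

```text
pics
18.700000000000003 {'clock': 0.0, 'q': array([ 1.44562342e+00,  3.85576967e-01,  6.64745685e-03, -5.20007757e-04,
       -1.19402652e+00, -2.58586828e-01]), 'qd': array([ 4.18143437e-05, -8.40547104e-04,  1.92585500e-03, -2.06960495e-03,
        4.76579480e-05,  1.81474667e-03]), 'joint_torque': array([ 1.10946810e-03, -3.92283905e+01,  1.88398468e+01,  4.18609142e+00,
       -4.64784389e-03, -8.67514807e-07]), 'tcp_pos': array([233.75590942, 578.96076454, 209.31467789]), 'tcp_rot': array([ 1.09355636e-03,  9.81628573e-01, -1.90798639e-01, -1.69145687e-04]), 'contact_force': array([ 0.16125304, -0.17313719, -0.66047487]), 'wrist_torque': array([-0.05985064, -0.00322361,  0.00584952]), 'finger_force': 0.0, 'width': 85.36498450572122}
scene {'fx': 463.80060514885895, 'fy': 463.80060514885895, 'cx': 327.88888584300173, 'cy': 201.93919584895488, 'R': array([[ 0.03423806,  0.999413  ,  0.00118793],
       [ 0.75976101, -0.02525575, -0.64971175],
       [-0.64930037,  0.02314741, -0.76017974]]), 't': array([-100.54409639, -365.44797109, 1540.60928104])}
scene fresh_jar 0.49 [191. 190.
[... 164 characters left out ...]
89. 190.  83.  19.]
scene peg 0.64 [188. 192.  21.   8.]
top {'fx': 380.6191065130922, 'fy': 380.6191065130922, 'cx': 320.18781417078304, 'cy': 199.23854374801908, 'R': array([[ 0.03411607, -0.99941034,  0.00388102],
       [-0.97386423, -0.03411604, -0.22455413],
       [ 0.22455413,  0.00388132, -0.97445389]]), 't': array([ 41.29278597, 548.32814489, 758.93519065])}
top fresh_jar 0.9 [439. 207.  31.  22.]
top fresh_square 0.43 [372. 164. 128.  80.]
top fresh_vial 0.47 [410. 204.  13.   9.]
top fresh_tube 0.52 [218. 225.  23.  22.]
top used_square 0.94 [191. 225.  21.  20.]
top used_square 0.81 [202. 278.  25.  18.]
top used_square 0.6 [147. 273.  25.  19.]
top peg 0.6 [373. 171. 126.  71.]
```

Run:
```python
import cv2
a=cv2.imread("pics/top0.png");cv2.imwrite("pics/top0b.png",cv2.resize(a[110:340,110:520],None,fx=1.95,fy=1.95,interpolation=cv2.INTER_CUBIC))
a=cv2.imread("pics/scene0.png");cv2.imwrite("pics/scene0b.png",cv2.resize(a[90:260,150:490],None,fx=2.3,fy=2.3,interpolation=cv2.INTER_CUBIC))
```

```text
(no output)
```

View pics/top0b.png

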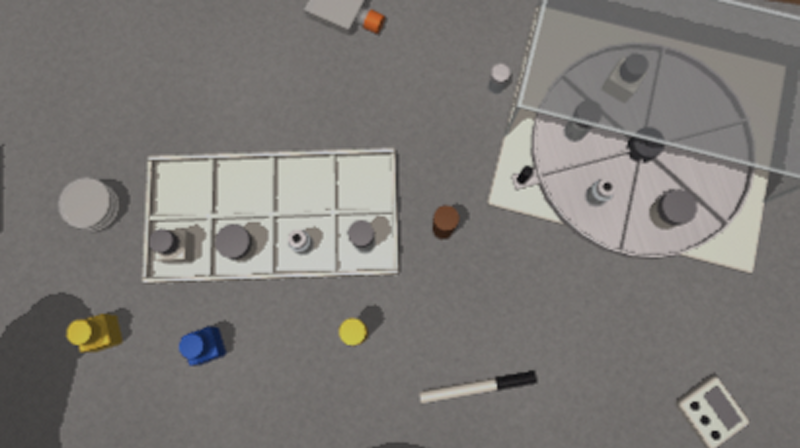

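View pics/scene0b.png

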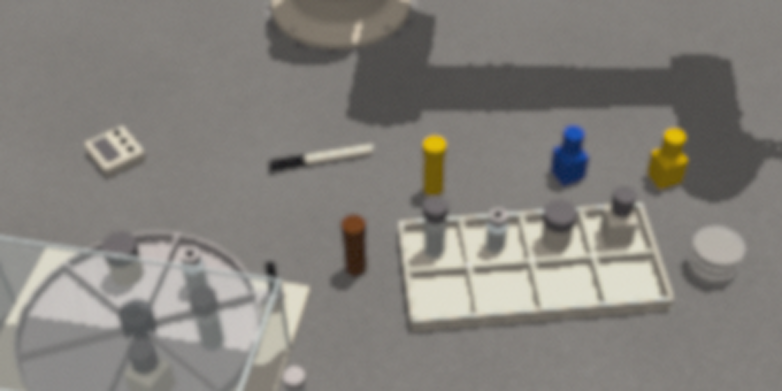

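The top view shows the rack's front row, left to right: used square (crop 165,240), jar (233,240), vial (299,240) and tube (361,235). On the carousel, the vial (602,187) and jar (677,207) are in the open, and the tube (584,115) and square (628,75) are under the hood. The peg is at (525,175). The blue, yellow and brown look-alikes stand outside the rack.

```bash
cat > m.py <<'E'
from h import *
d=np.load("top0.npy")
f=lambda u,v:(110+u/1.95,110+v/1.95)
P={"rackFL":(148,156,20),"rackFR":(396,150,20),"rackNR":(398,271,20),"rackNL":(144,281,20),
"usq":(165,240,77),"ujar":(233,240,57),"uvial":(299,239,59),"utube":(361,234,83),"hub":(647,145,64),"peg":(525,173,77),
"fvial":(604,187,80),"fjar":(677,207,78),"ftube":(585,113,104),"fsq":(631,68,98)}
for k,(u,v,z) in P.items():
    p=f(u,v); dd=d[int(round(p[1])),int(round(p[0]))]
    print(k,np.round(p),np.round(w("top",p,z=z)),np.round(w("top",p,depth=dd)))
E
python3 m.py
python3 - <<'E'
from h import *
vision.snapshot("top")
print(vision.spot_point("top","peg"),vision.spot_point("top","carousel"))
E
```

```text
rackFL [186. 190.] [567. 367.  20.] [567. 366.  22.]
rackFR [313. 187.] [585.  78.  20.] [589.  78.   3.]
rackNR [314. 249.] [443.  70.  20.] [443.  70.  20.]
rackNL [184. 254.] [422. 355.  20.] [422. 355.  20.]
usq [195. 233.] [462. 318.  77.] [462. 318.  78.]
ujar [229. 233.] [467. 250.  57.] [467. 250.  58.]
uvial [263. 233.] [471. 178.  59.] [470. 178.  61.]
utube [295. 230.] [475. 110.  83.] [475. 109.  85.]
hub [442. 184.] [ 589. -203.   64.] [ 589. -203.   63.]
peg [379. 199.] [549. -65.  77.] [549. -65.  76.]
fvial [420. 206.] [ 535. -150.   80.] [ 536. -150.   80.]
fjar [457. 216.] [ 517. -228.   78.] [ 516. -227.   80.]
ftube [410. 168.] [ 610. -125.  104.] [ 605. -121.  122.]
fsq [434. 145.] [ 666. -178.   98.] [ 656. -170.  122.]Traceback (most recent call last):
  File "<stdin>", line 3, in <module>
ValueError: it knows: fresh_jar, fresh_square, fresh_tube, fresh_vial, peg, used_jar, used_square, used_tube, used_vial
```

```bash
cat >> m.py <<'E'
u=np.array([np.cos(np.radians(166.2)),np.sin(np.radians(166.2))]); ax=np.array([589,-203])
print("hood edge")
for p in [(518,107),(660,140),(800,176)]:
    q=w("top",f(*p),z=122); print(q, (q[:2]-ax)@u)
E
python3 m.py | tail -3
```

```text
[608.6832567  -50.63313266 122.        ] 17.22951036180055
[ 578.03577464 -197.8217609   122.        ] 11.882918380360287
[ 544.72995216 -339.89044028  122.        ] 10.339211002789263
```

Emit:
play_rows(
  motion=[
    {"tx": 0.0177,"ty": -0.0505,"rz": 0.0179},
    {"tx": 0.0177,"ty": -0.0505,"rz": 0.0179},
    {"tx": 0.0177,"ty": -0.0505,"rz": 0.0179},
    {"tx": 0.0177,"ty": -0.0505,"rz": 0.0179},
    {"tx": 0.0177,"ty": -0.0505,"rz": 0.0179},
    {"tx": 0.0177,"ty": -0.0505,"rz": 0.0179},
    {"tx": 0.0177,"ty": -0.0505,"rz": 0.0179},
    {"tx": 0.0177,"ty": -0.0505,"rz": 0.0179},
  ],
)

```text
$.motion[0]: bad value
```

Emit:
play_rows(
  motion=[
    {"tx": 0.0177,"ty": -0.0505},
    {"tx": 0.0177,"ty": -0.0505},
    {"tx": 0.0177,"ty": -0.0505},
    {"tx": 0.0177,"ty": -0.0505},
    {"tx": 0.0177,"ty": -0.0505},
    {"tx": 0.0177,"ty": -0.0505},
    {"tx": 0.0177,"ty": -0.0505,"grip": 0.06},
    {"tx": 0.0144,"ty": -0.0505,"grip": 0.06},
  ],
)

```text
$.motion[0]: bad value
```

Emit:
play_rows(
  motion=[
    {"rx": 0,"ry": 0,"rz": 0.0179,"tx": 0.0177,"ty": -0.0505,"tz": 0,"grip": 0.085},
    {"rx": 0,"ry": 0,"rz": 0.0179,"tx": 0.0177,"ty": -0.0505,"tz": 0,"grip": 0.085},
    {"rx": 0,"ry": 0,"rz": 0.0179,"tx": 0.0177,"ty": -0.0505,"tz": 0,"grip": 0.085},
    {"rx": 0,"ry": 0,"rz": 0.0179,"tx": 0.0177,"ty": -0.0505,"tz": 0,"grip": 0.085},
    {"rx": 0,"ry": 0,"rz": 0.0179,"tx": 0.0177,"ty": -0.0505,"tz": 0,"grip": 0.085},
    {"rx": 0,"ry": 0,"rz": 0.0179,"tx": 0.0177,"ty": -0.0505,"tz": 0,"grip": 0.085},
    {"rx": 0,"ry": 0,"rz": 0.0179,"tx": 0.0177,"ty": -0.0505,"tz": 0,"grip": 0.085},
    {"rx": 0,"ry": 0,"rz": 0.0179,"tx": 0.0177,"ty": -0.0505,"tz": 0,"grip": 0.085},
  ],
  force=40,
)

```text
clock: 1.8
tcp_pos: [375.9, 174.0, 210.9]
tcp_rot: [-0.0, 0.993, -0.119, 0.0]
contact_force: [1.3, 0.5, -0.1]
width: 85.0
finger_force: 0.0
```

Emit:
play_rows(
  motion=[
    {"rx": 0,"ry": 0,"rz": 0,"tx": 0.0177,"ty": -0.0505,"tz": 0,"grip": 0.06},
    {"rx": 0,"ry": 0,"rz": 0,"tx": 0.0177,"ty": -0.0505,"tz": 0,"grip": 0.06},
    {"rx": 0,"ry": 0,"rz": 0,"tx": 0.0177,"ty": -0.0505,"tz": 0,"grip": 0.06},
    {"rx": 0,"ry": 0,"rz": 0,"tx": 0.0177,"ty": -0.0505,"tz": 0,"grip": 0.06},
    {"rx": 0,"ry": 0,"rz": 0,"tx": 0.0177,"ty": -0.0505,"tz": 0,"grip": 0.06},
    {"rx": 0,"ry": 0,"rz": 0,"tx": 0.0177,"ty": -0.0505,"tz": 0,"grip": 0.06},
    {"rx": 0,"ry": 0,"rz": 0,"tx": 0.0177,"ty": -0.0505,"tz": 0,"grip": 0.06},
    {"rx": 0,"ry": 0,"rz": 0,"tx": 0.0144,"ty": -0.0505,"tz": 0,"grip": 0.06},
  ],
)

```text
clock: 2.8
tcp_pos: [514.5, -230.3, 210.5]
tcp_rot: [0.0, 0.993, -0.12, 0.0]
contact_force: [0.6, 0.5, 0.4]
width: 60.0
finger_force: 0.0
```

Run:
```python
from h import *
s=ctrl.state();print(s)
i=vision.camera_info("wrist");im,d=vision.snapshot("wrist");cv2.imwrite("pics/w1.png",im);np.save("w1.npy",d)
print(i)
for n in ["fresh_jar","fresh_vial","peg"]:
    for b in vision.boxes_of("wrist",n)[:3]: print(n,b)
```

```text
{'clock': 2.8, 'q': array([-1.33508324e-01,  2.80338854e-01, -1.45807270e-01,  5.29979817e-05,
       -1.14411446e+00,  1.46362492e+00]), 'qd': array([-0.74411982,  0.44133212,  0.60530992, -0.00099714, -0.16031659,
        0.7441244 ]), 'joint_torque': array([ 1.46410178e+00, -3.57127404e+01,  1.68550640e+01,  4.04599160e+00,
        3.02693923e-02, -4.84051835e-01]), 'tcp_pos': array([ 514.46431024, -230.34663052,  210.49782445]), 'tcp_rot': array([ 2.76513721e-05,  9.92769172e-01, -1.20038738e-01,  2.67528908e-04]), 'contact_force': array([0.59122869, 0.50162558, 0.3681949 ]), 'wrist_torque': array([ 0.03413903, -0.10595977,  0.01957951]), 'finger_force': 0.0, 'width': 59.99861597836473}
{'fx': 311.9860451564715, 'fy': 311.9860451564715, 'cx': 327.7084529526834, 'cy': 197.77108430827778, 'R': array([[-0.23764887, -0.97135042, -0.00117314],
       [-0.92475343,  0.22587862,  0.30628408],
       [-0.29724418,  0.07387293, -0.95193943]]), 't': array([-101.0700826 ,  488.29301517,  550.1852189 ])}
fresh_jar {'extent': [151.7, 130.8, 251.0, 87.6], 'p': 0.67}
fresh_jar {'extent': [310.3, 149.7, 34.4, 45.0], 'p': 0.6}
fresh_vial {'extent': [232.2, 154.0, 33.8, 35.7], 'p': 0.58}
fresh_vial {'extent': [308.6, 150.2, 35.6, 44.4], 'p': 0.45}
peg {'extent': [154.0, 125.6, 251.9, 93.4], 'p': 0.65}
```

View pics/w1.png

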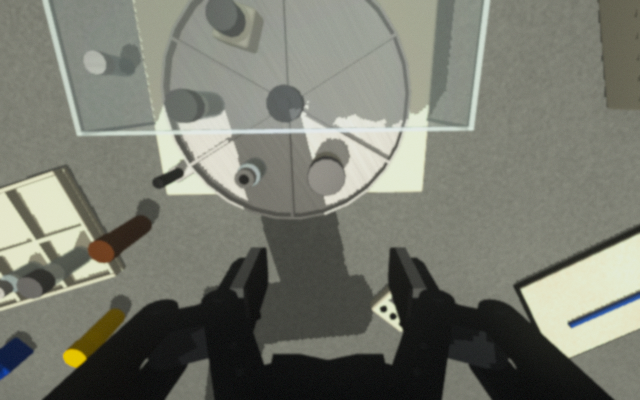

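The wrist view shows the jar at (326,175), the vial at (245,177), the hub at (285,102), the peg at (160,182) and the hood's front edge along row ~131. I'll measure again now that the arm has settled.

Run:
```python
from h import *
s=ctrl.state();i=vision.camera_info("wrist");im,d=vision.snapshot("wrist");im0=cv2.imread("pics/w1.png")
sh=cv2.phaseCorrelate(im0[:240].mean(2).astype(np.float32),im[:240].mean(2).astype(np.float32))[0]
print(s["tcp_pos"],s["qd"][:2],sh)
for k,u,v,z in [("jar",326,175,78),("vial",245,176,80),("hub",285,102,64),("peg",157,183,77),("edgeL",80,134,122),("edgeR",472,128,122),("tube",180,105,104),("sq",222,16,98)]:
    p=(u+sh[0],v+sh[1]); print(k,np.round(w("wrist",p,z=z,info=i),1),np.round(w("wrist",p,depth=d[int(round(p[1])),int(round(p[0]))],info=i),1))
```

```text
[ 513.60634534 -229.31432849  209.81738078] [ 0.03646271 -0.025913  ] (0.652696831690605, -0.9031104520594511)
jar [ 521.5 -229.8   78. ] [ 521.6 -229.9   78.4]
vial [ 539.7 -153.8   80. ] [ 539.9 -154.1   81. ]
hub [ 596.3 -208.3   64. ] [ 595.2 -216.   123. ]
peg [553.2 -66.6  77. ] [553.3 -67.   77.6]
edgeL [610.9 -51.  122. ] [610.9 -51.4 122.6]
edgeR [ 541.1 -353.5  122. ] [ 541.4 -352.7  123.8]
tube [ 614.1 -128.5  104. ] [ 612.5 -136.7  122.4]
sq [ 669. -183.   98.] [ 662.2 -188.7  122. ]
```

Emit:
play_rows(
  motion=[
    {"rx": 0,"ry": 0,"rz": 0,"tx": 0.005,"ty": -0.001,"tz": -0.045,"grip": 0.06},
    {"rx": 0,"ry": 0,"rz": 0,"tx": 0,"ty": 0,"tz": -0.045,"grip": 0.06},
    {"rx": 0,"ry": 0,"rz": 0,"tx": 0,"ty": 0,"tz": -0.04,"grip": 0.06},
    {"rx": 0,"ry": 0,"rz": 0,"tx": 0,"ty": 0,"tz": -0.02,"grip": 0.06},
    {"rx": 0,"ry": 0,"rz": 0,"tx": 0,"ty": 0,"tz": -0.008,"grip": 0.06},
    {"rx": 0,"ry": 0,"rz": 0,"tx": 0,"ty": 0,"tz": 0,"grip": 0.03},
    {"rx": 0,"ry": 0,"rz": 0,"tx": 0,"ty": 0,"tz": 0,"grip": 0.03},
    {"rx": 0,"ry": 0,"rz": 0,"tx": 0,"ty": 0,"tz": 0,"grip": 0.03},
  ],
)

```text
clock: 4.05
tcp_pos: [519.8, -229.5, 53.7]
tcp_rot: [0.0, 0.993, -0.12, 0.001]
contact_force: [0.3, 0.3, 2.5]
width: 34.3
finger_force: 40.0
```

Emit:
play_rows(
  motion=[
    {"rx": 0,"ry": 0,"rz": 0,"tx": 0,"ty": 0,"tz": 0,"grip": 0.03},
    {"rx": 0,"ry": 0,"rz": 0,"tx": 0,"ty": 0,"tz": 0.02,"grip": 0.03},
    {"rx": 0,"ry": 0,"rz": 0,"tx": 0,"ty": 0,"tz": 0.04,"grip": 0.03},
    {"rx": 0,"ry": 0,"rz": 0,"tx": 0,"ty": 0,"tz": 0.05,"grip": 0.03},
  ],
)

```text
clock: 4.55
tcp_pos: [517.7, -229.3, 162.2]
tcp_rot: [-0.0, 0.993, -0.12, -0.002]
contact_force: [0.9, 0.4, -0.7]
width: 33.9
finger_force: 40.0
```

Run:
```python
from h import *
s=ctrl.state();print(s["tcp_pos"],s["width"],s["contact_force"])
im,d=vision.snapshot("wrist");cv2.imwrite("pics/w2.png",im)
```

```text
[ 517.6654901  -229.30167369  162.19174333] 33.94892421078359 [ 0.89407505  0.4305755  -0.74689962]
```

View pics/w2.png

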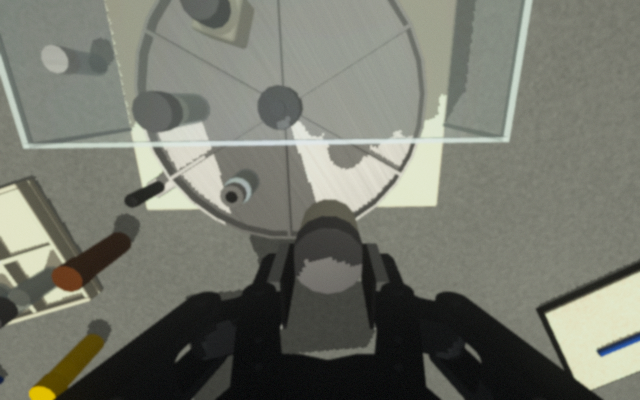

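The jar is held with its cap at about (327,250). I'll check its offset and tilt by depth.

Run:
```python
from h import *
s=ctrl.state();i=vision.camera_info("wrist");im,d=vision.snapshot("wrist")
for v in range(200,300,6):
    print(v,[tuple(np.round(w("wrist",(u,v),depth=d[v,u],info=i)-s["tcp_pos"],0).astype(int)) for u in (305,328,350)])
```

```text
200 [(np.int64(-15), np.int64(28), np.int64(-145)), (np.int64(18), np.int64(-4), np.int64(-21)), (np.int64(-26), np.int64(-17), np.int64(-146))]
206 [(np.int64(-21), np.int64(30), np.int64(-144)), (np.int64(18), np.int64(-4), np.int64(-10)), (np.int64(-33), np.int64(-16), np.int64(-145))]
212 [(np.int64(14), np.int64(11), np.int64(-20)), (np.int64(17), np.int64(-4), np.int64(0)), (np.int64(9), np.int64(-16), np.int64(-16))]
218 [(np.int64(15), np.int64(10), np.int64(-5)), (np.int64(18), np.int64(-4), np.int64(12)), (np.int64(9), np.int64(-15), np.int64(-5))]
224 [(np.int64(17), np.int64(9), np.int64(9)), (np.int64(18), np.int64(-4), np.int64(19)), (np.int64(12), np.int64(-15), np.int64(10))]
230 [(np.int64(18), np.int64(7), np.int64(20)), (np.int64(17), np.int64(-4), np.int64(25)), (np.int64(12), np.int64(-14), np.int64(20))]
236 [(np.int64(16), np.int64(8), np.int64(24)), (np.int64(14), np.int64(-3), np.int64(24)), (np.int64(11), np.int64(-14), np.int64(25))]
242 [(np.int64(14), np.int64(8), np.int64(25)), (np.int64(11), np.int64(-3), np.int64(24)), (np.int64(8), np.int64(-13), np.i
[... 555 characters left out ...]
 [(np.int64(-3), np.int64(13), np.int64(24)), (np.int64(-6), np.int64(1), np.int64(24)), (np.int64(-8), np.int64(-9), np.int64(25))]
278 [(np.int64(-7), np.int64(14), np.int64(24)), (np.int64(-9), np.int64(2), np.int64(24)), (np.int64(-12), np.int64(-9), np.int64(24))]
284 [(np.int64(-9), np.int64(15), np.int64(24)), (np.int64(-12), np.int64(3), np.int64(25)), (np.int64(-15), np.int64(-8), np.int64(25))]
290 [(np.int64(-135), np.int64(62), np.int64(-170)), (np.int64(-16), np.int64(4), np.int64(25)), (np.int64(-149), np.int64(8), np.int64(-171))]
296 [(np.int64(-143), np.int64(64), np.int64(-170)), (np.int64(-151), np.int64(36), np.int64(-171)), (np.int64(-156), np.int64(10), np.int64(-170))]
```

Emit:
play_rows(
  motion=[
    {"rx": 0,"ry": 0,"rz": 0.0384,"tx": 0,"ty": 0.03,"tz": 0,"grip": 0.03},
    {"rx": 0,"ry": 0,"rz": 0.0384,"tx": 0.003,"ty": 0.055,"tz": 0,"grip": 0.03},
    {"rx": 0,"ry": 0,"rz": 0.0384,"tx": 0.003,"ty": 0.055,"tz": 0,"grip": 0.03},
    {"rx": 0,"ry": 0,"rz": 0.0384,"tx": 0.003,"ty": 0.055,"tz": 0,"grip": 0.03},
    {"rx": 0,"ry": 0,"rz": 0.0384,"tx": 0.003,"ty": 0.055,"tz": 0,"grip": 0.03},
    {"rx": 0,"ry": 0,"rz": 0.0384,"tx": 0.003,"ty": 0.055,"tz": 0,"grip": 0.03},
    {"rx": 0,"ry": 0,"rz": 0.0384,"tx": 0.002,"ty": 0.055,"tz": 0,"grip": 0.03},
    {"rx": 0,"ry": 0,"rz": 0.0384,"tx": 0.002,"ty": 0.055,"tz": 0,"grip": 0.03},
  ],
)

```text
clock: 5.65
tcp_pos: [537.2, 187.0, 161.5]
tcp_rot: [0.0, 0.999, 0.034, -0.001]
contact_force: [0.1, -0.4, -0.5]
width: 34.0
finger_force: 40.1
```

Emit:
play_rows(
  motion=[
    {"rx": 0,"ry": 0,"rz": 0,"tx": 0,"ty": 0.045,"tz": 0,"grip": 0.03},
    {"rx": 0,"ry": 0,"rz": 0,"tx": 0,"ty": 0.0245,"tz": -0.02,"grip": 0.03},
    {"rx": 0,"ry": 0,"rz": 0,"tx": 0,"ty": 0,"tz": 0,"grip": 0.03},
  ],
)

```text
clock: 6.02
tcp_pos: [535.9, 254.9, 138.8]
tcp_rot: [0.002, 0.999, 0.034, -0.003]
contact_force: [1.0, -0.6, -0.8]
width: 33.8
finger_force: 40.1
```

Run:
```python
from h import *
s=ctrl.state();print(s["tcp_pos"],s["width"])
i=vision.camera_info("wrist");print(i);im,d=vision.snapshot("wrist");cv2.imwrite("pics/w3.png",im)
```

```text
[535.90387919 254.92492231 138.78928921] 33.774070331149254
{'fx': 311.9860451564715, 'fy': 311.9860451564715, 'cx': 327.7084529526834, 'cy': 197.77108430827778, 'R': array([[ 0.06834324, -0.99766053,  0.00163564],
       [-0.94786702, -0.06442055,  0.3120867 ],
       [-0.31125121, -0.02287938, -0.95005222]]), 't': array([217.52517517, 506.1070159 , 484.32049295])}
```

View pics/w3.png

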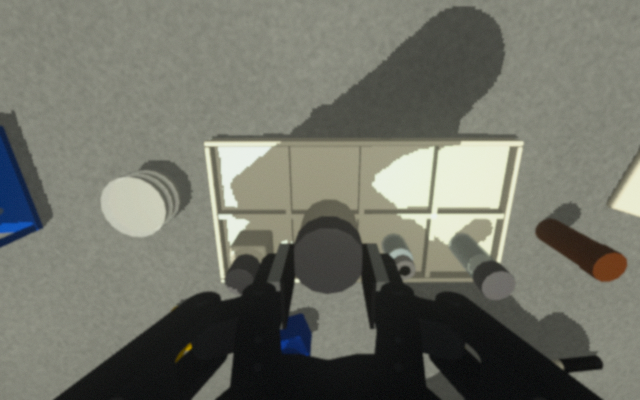

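The rack shows under the held jar, with far corners at (207,143) and (522,139) and the middle wall at row ~213.

Run:
```python
from h import *
i=vision.camera_info("wrist")
for p in [(207,143),(522,139),(218,213),(290,213),(433,214),(508,212),(290,145),(360,145),(435,145)]: print(p,np.round(w("wrist",p,z=20,info=i),1))
```

```text
(207, 143) [568.4 365.4  20. ]
(522, 139) [591.   82.4  20. ]
(218, 213) [501.1 358.3  20. ]
(290, 213) [505.8 288.6  20. ]
(433, 214) [514.1 150.   20. ]
(508, 212) [521.   77.7  20. ]
(290, 145) [571.6 290.6  20. ]
(360, 145) [575.9 227.4  20. ]
(435, 145) [580.4 159.7  20. ]
```

Emit:
play_rows(
  motion=[
    {"rx": 0,"ry": 0,"rz": 0,"tx": 0.002,"ty": 0.001,"tz": -0.04,"grip": 0.03},
    {"rx": 0,"ry": 0,"rz": 0,"tx": 0,"ty": 0,"tz": -0.035,"grip": 0.03},
    {"rx": 0,"ry": 0,"rz": 0,"tx": 0,"ty": 0,"tz": -0.018,"grip": 0.03},
    {"rx": 0,"ry": 0,"rz": 0,"tx": 0,"ty": 0,"tz": -0.007,"grip": 0.03},
    {"rx": 0,"ry": 0,"rz": 0,"tx": 0,"ty": 0,"tz": 0,"grip": 0.03},
    {"rx": 0,"ry": 0,"rz": 0,"tx": 0,"ty": 0,"tz": 0,"grip": 0.03},
  ],
)

```text
clock: 6.82
tcp_pos: [540.6, 256.1, 43.6]
tcp_rot: [-0.001, 0.999, 0.033, 0.001]
contact_force: [0.2, 0.5, 0.1]
width: 33.9
finger_force: 40.1
```

Emit:
play_rows(
  motion=[
    {"rx": 0,"ry": 0,"rz": 0,"tx": 0,"ty": 0,"tz": -0.006,"grip": 0.03},
    {"rx": 0,"ry": 0,"rz": 0,"tx": 0,"ty": 0,"tz": -0.003,"grip": 0.03},
    {"rx": 0,"ry": 0,"rz": 0,"tx": 0,"ty": 0,"tz": -0.001,"grip": 0.03},
    {"rx": 0,"ry": 0,"rz": 0,"tx": 0,"ty": 0,"tz": 0,"grip": 0.03},
  ],
)

```text
clock: 7.32
tcp_pos: [540.1, 256.1, 32.9]
tcp_rot: [0.0, 0.999, 0.033, 0.0]
contact_force: [-0.5, -0.3, 1.2]
width: 34.0
finger_force: 40.7
```

Emit:
play_rows(
  motion=[
    {"rx": 0,"ry": 0,"rz": 0,"tx": 0,"ty": 0,"tz": 0,"grip": 0.055},
    {"rx": 0,"ry": 0,"rz": 0,"tx": 0,"ty": 0,"tz": 0,"grip": 0.055},
    {"rx": 0,"ry": 0,"rz": 0,"tx": 0,"ty": 0,"tz": 0.02,"grip": 0.055},
    {"rx": 0,"ry": 0,"rz": 0,"tx": 0,"ty": 0,"tz": 0.05,"grip": 0.055},
    {"rx": 0,"ry": 0,"rz": 0,"tx": 0,"ty": 0,"tz": 0.06,"grip": 0.055},
    {"rx": 0,"ry": 0,"rz": -0.0384,"tx": -0.001,"ty": -0.055,"tz": 0,"grip": 0.05},
    {"rx": 0,"ry": 0,"rz": -0.0384,"tx": -0.001,"ty": -0.055,"tz": 0,"grip": 0.05},
    {"rx": 0,"ry": 0,"rz": -0.0384,"tx": -0.001,"ty": -0.055,"tz": 0,"grip": 0.05},
  ],
)

```text
clock: 8.32
tcp_pos: [536.6, 89.7, 162.6]
tcp_rot: [-0.0, 1.0, -0.025, 0.0]
contact_force: [0.3, -0.1, 0.1]
width: 50.5
finger_force: 0.0
```

Emit:
play_rows(
  motion=[
    {"rx": 0,"ry": 0,"rz": -0.0384,"tx": -0.001,"ty": -0.055,"tz": 0,"grip": 0.05},
    {"rx": 0,"ry": 0,"rz": -0.0384,"tx": -0.001,"ty": -0.055,"tz": 0,"grip": 0.05},
    {"rx": 0,"ry": 0,"rz": -0.0384,"tx": -0.001,"ty": -0.055,"tz": 0,"grip": 0.05},
    {"rx": 0,"ry": 0,"rz": -0.0384,"tx": 0,"ty": -0.055,"tz": 0,"grip": 0.05},
    {"rx": 0,"ry": 0,"rz": -0.0384,"tx": 0,"ty": -0.022,"tz": 0,"grip": 0.05},
    {"rx": 0,"ry": 0,"rz": 0,"tx": 0,"ty": 0,"tz": 0,"grip": 0.05},
    {"rx": 0,"ry": 0,"rz": 0,"tx": 0,"ty": 0,"tz": 0,"grip": 0.05},
  ],
)

```text
clock: 9.2
tcp_pos: [533.8, -150.6, 162.3]
tcp_rot: [-0.0, 0.993, -0.12, -0.0]
contact_force: [0.7, 0.3, 0.4]
width: 50.2
finger_force: 0.0
```

Run:
```python
from h import *
s=ctrl.state();print(s["tcp_pos"],s["width"])
i=vision.camera_info("wrist");im,d=vision.snapshot("wrist");
im2,_=vision.snapshot("top")
c=im2[150:300,150:350]
a=cv2.resize(im[:330],None,fx=1,fy=1); b=cv2.resize(c,None,fx=2.2,fy=2.2)
o=np.zeros((330,640+160,3),np.uint8); o[:,:440]=b; o[:,440:]=im[:330,140:500]
cv2.imwrite("pics/w4.png",o)
# vial top by depth: points z in 74..84
h,wd=d.shape; R=np.array(i["R"]);t=np.array(i["t"])
U,V=np.meshgrid(np.arange(wd),np.arange(h))
C=np.stack([(U-i["cx"])/i["fx"]*d,(V-i["cy"])/i["fy"]*d,d],-1).reshape(-1,3)
X=((C-t)@R); m=(X[:,2]>74)&(X[:,2]<84)&(np.hypot(X[:,0]-538,X[:,1]+152)<25)
print(m.sum(),X[m].min(0),X[m].max(0),np.median(X[m],0))
```

```text
[ 533.83009336 -150.55925464  162.29464475] 50.19642127041512
454 [ 528.05620156 -161.24130327   74.07927627] [ 547.43341419 -142.22734668   82.16544835] [ 538.58501163 -151.85482216   80.12069141]
```

View pics/w4.png

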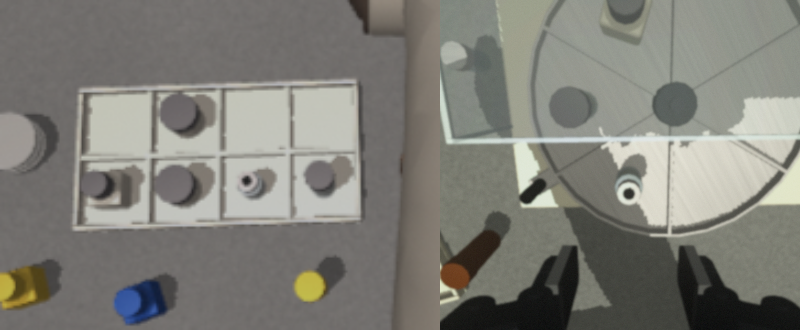

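The jar stands upright in its rear cell. The vial is at (538,-152), so the gripper can go down on it.

Emit:
play_rows(
  motion=[
    {"rx": 0,"ry": 0,"rz": 0,"tx": 0,"ty": -0.001,"tz": -0.04,"grip": 0.05},
    {"rx": 0,"ry": 0,"rz": 0,"tx": 0,"ty": 0,"tz": -0.04,"grip": 0.05},
    {"rx": 0,"ry": 0,"rz": 0,"tx": 0,"ty": 0,"tz": -0.02,"grip": 0.05},
    {"rx": 0,"ry": 0,"rz": 0,"tx": 0,"ty": 0,"tz": -0.012,"grip": 0.05},
    {"rx": 0,"ry": 0,"rz": 0,"tx": 0,"ty": 0,"tz": -0.006,"grip": 0.05},
    {"rx": 0,"ry": 0,"rz": 0,"tx": 0,"ty": 0,"tz": 0,"grip": 0.05},
  ],
)

```text
clock: 10.05
tcp_pos: [534.3, -151.7, 44.7]
tcp_rot: [0.0, 0.993, -0.12, 0.0]
contact_force: [-0.4, 0.3, 0.7]
width: 49.8
finger_force: 0.0
```

Emit:
play_rows(
  motion=[
    {"rx": 0,"ry": 0,"rz": 0,"tx": 0,"ty": 0,"tz": 0,"grip": 0.018},
    {"rx": 0,"ry": 0,"rz": 0,"tx": 0,"ty": 0,"tz": 0,"grip": 0.018},
    {"rx": 0,"ry": 0,"rz": 0,"tx": 0,"ty": 0,"tz": 0,"grip": 0.018},
    {"rx": 0,"ry": 0,"rz": 0,"tx": 0,"ty": 0,"tz": 0,"grip": 0.018},
  ],
)

```text
clock: 10.55
tcp_pos: [534.6, -152.1, 45.2]
tcp_rot: [0.0, 0.993, -0.12, 0.001]
contact_force: [-0.6, 0.2, 4.8]
width: 18.5
finger_force: 25.9
```

Emit:
play_rows(
  motion=[
    {"rx": 0,"ry": 0,"rz": 0,"tx": 0,"ty": 0,"tz": 0,"grip": 0.01},
    {"rx": 0,"ry": 0,"rz": 0,"tx": 0,"ty": 0,"tz": 0,"grip": 0.01},
    {"rx": 0,"ry": 0,"rz": 0,"tx": 0,"ty": 0,"tz": 0.015,"grip": 0.01},
    {"rx": 0,"ry": 0,"rz": 0,"tx": 0,"ty": 0,"tz": 0.04,"grip": 0.01},
    {"rx": 0,"ry": 0,"rz": 0,"tx": 0,"ty": 0,"tz": 0.055,"grip": 0.01},
    {"rx": 0,"ry": 0,"rz": 0,"tx": 0,"ty": 0,"tz": 0.01,"grip": 0.01},
    {"rx": 0,"ry": 0,"rz": 0,"tx": 0,"ty": 0,"tz": 0,"grip": 0.01},
  ],
)

```text
clock: 11.42
tcp_pos: [533.8, -151.8, 165.1]
tcp_rot: [-0.0, 0.993, -0.12, 0.001]
contact_force: [0.1, -0.5, -0.5]
width: 17.9
finger_force: 39.1
```

Run:
```python
from h import *
s=ctrl.state();print(s["tcp_pos"],s["width"])
i=vision.camera_info("wrist");im,d=vision.snapshot("wrist");cv2.imwrite("pics/w5.png",cv2.resize(im[180:340,240:420],None,fx=3,fy=3))
for v in range(190,300,6):
    print(v,[tuple(map(int,np.round(w("wrist",(u,v),depth=d[v,u],info=i)-s["tcp_pos"],0))) for u in (318,328,338)])
```

```text
[ 533.7712076  -151.84080446  165.1200666 ] 17.92752440590967
190 [(-8, 12, -140), (-10, 3, -139), (-12, -7, -139)]
196 [(-14, 14, -139), (-16, 4, -140), (-18, -6, -139)]
202 [(-20, 16, -139), (-22, 6, -139), (-25, -4, -139)]
208 [(-26, 17, -139), (15, -4, -13), (-31, -3, -140)]
214 [(15, 2, -7), (14, -4, -5), (11, -9, -9)]
220 [(15, 2, 3), (15, -4, 6), (12, -9, 2)]
226 [(15, 2, 11), (14, -4, 13), (12, -8, 10)]
232 [(15, 2, 19), (14, -3, 18), (12, -8, 18)]
238 [(13, 2, 21), (12, -3, 21), (10, -8, 21)]
244 [(13, 2, 28), (12, -3, 30), (10, -7, 26)]
250 [(12, 2, 34), (11, -3, 34), (10, -7, 33)]
256 [(10, 2, 34), (9, -2, 35), (8, -7, 35)]
262 [(7, 3, 35), (6, -2, 35), (5, -6, 35)]
268 [(4, 4, 36), (4, -1, 36), (2, -5, 36)]
274 [(1, 4, 36), (0, 0, 35), (-1, -5, 35)]
280 [(-2, 5, 36), (-3, 1, 36), (-4, -4, 35)]
286 [(-132, 45, -164), (-136, 33, -165), (-138, 21, -165)]
292 [(-141, 47, -166), (-144, 35, -165), (-147, 23, -165)]
298 [(-148, 49, -163), (-152, 37, -164), (-154, 25, -164)]
```

View pics/w5.png

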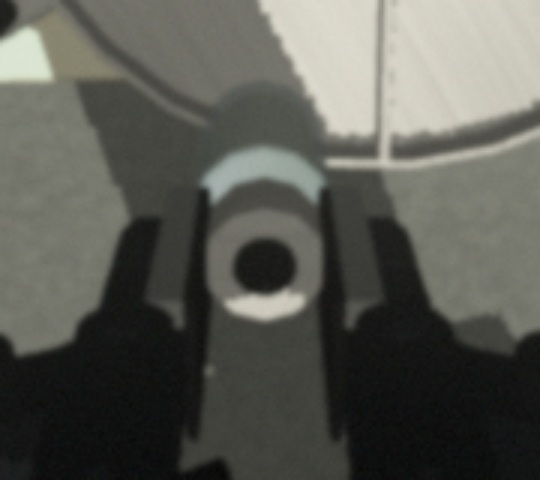

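The vial is upright in the grip, with its axis about 4 mm ahead of the TCP and its base 18.5 mm below it.

Emit:
play_rows(
  motion=[
    {"rx": 0,"ry": 0,"rz": 0.0384,"tx": 0,"ty": 0.035,"tz": 0,"grip": 0.01},
    {"rx": 0,"ry": 0,"rz": 0.0384,"tx": 0.001,"ty": 0.055,"tz": 0,"grip": 0.01},
    {"rx": 0,"ry": 0,"rz": 0.0384,"tx": 0.001,"ty": 0.055,"tz": 0,"grip": 0.01},
    {"rx": 0,"ry": 0,"rz": 0.0384,"tx": 0.001,"ty": 0.055,"tz": 0,"grip": 0.01},
    {"rx": 0,"ry": 0,"rz": 0.0384,"tx": 0.001,"ty": 0.055,"tz": 0,"grip": 0.01},
    {"rx": 0,"ry": 0,"rz": 0.0384,"tx": 0.001,"ty": 0.045,"tz": 0,"grip": 0.01},
    {"rx": 0,"ry": 0,"rz": 0.0384,"tx": 0.0005,"ty": 0.027,"tz": 0,"grip": 0.01},
    {"rx": 0,"ry": 0,"rz": 0.0384,"tx": 0,"ty": 0.01,"tz": -0.02,"grip": 0.01},
  ],
)

```text
clock: 12.48
tcp_pos: [539.3, 186.8, 143.3]
tcp_rot: [0.0, 0.999, 0.035, -0.0]
contact_force: [0.3, -0.8, -1.0]
width: 18.3
finger_force: 39.2
```

Emit:
play_rows(
  motion=[
    {"rx": 0,"ry": 0,"rz": 0,"tx": 0,"ty": 0,"tz": -0.045,"grip": 0.01},
    {"rx": 0,"ry": 0,"rz": 0,"tx": 0,"ty": 0,"tz": -0.04,"grip": 0.01},
    {"rx": 0,"ry": 0,"rz": 0,"tx": 0,"ty": 0,"tz": -0.02,"grip": 0.01},
    {"rx": 0,"ry": 0,"rz": 0,"tx": 0,"ty": 0,"tz": -0.008,"grip": 0.01},
    {"rx": 0,"ry": 0,"rz": 0,"tx": 0,"ty": 0,"tz": -0.003,"grip": 0.01},
    {"rx": 0,"ry": 0,"rz": 0,"tx": 0,"ty": 0,"tz": 0,"grip": 0.01},
    {"rx": 0,"ry": 0,"rz": 0,"tx": 0,"ty": 0,"tz": 0,"grip": 0.01},
  ],
)

```text
clock: 13.35
tcp_pos: [539.9, 185.3, 29.3]
tcp_rot: [-0.0, 0.999, 0.033, 0.001]
contact_force: [0.3, -0.1, -0.0]
width: 18.2
finger_force: 39.1
```

Emit:
play_rows(
  motion=[
    {"rx": 0,"ry": 0,"rz": 0,"tx": 0,"ty": 0,"tz": -0.003,"grip": 0.01},
    {"rx": 0,"ry": 0,"rz": 0,"tx": 0,"ty": 0,"tz": -0.002,"grip": 0.01},
    {"rx": 0,"ry": 0,"rz": 0,"tx": 0,"ty": 0,"tz": -0.0005,"grip": 0.01},
    {"rx": 0,"ry": 0,"rz": 0,"tx": 0,"ty": 0,"tz": 0,"grip": 0.01},
    {"rx": 0,"ry": 0,"rz": 0,"tx": 0,"ty": 0,"tz": 0,"grip": 0.01},
  ],
)

```text
clock: 13.98
tcp_pos: [540.0, 185.3, 24.3]
tcp_rot: [-0.0, 0.999, 0.034, 0.001]
contact_force: [-1.2, -0.8, 5.6]
width: 17.9
finger_force: 39.8
```

Emit:
play_rows(
  motion=[
    {"rx": 0,"ry": 0,"rz": 0,"tx": 0,"ty": 0,"tz": 0,"grip": 0.05},
    {"rx": 0,"ry": 0,"rz": 0,"tx": 0,"ty": 0,"tz": 0,"grip": 0.05},
    {"rx": 0,"ry": 0,"rz": 0,"tx": 0,"ty": 0,"tz": 0.02,"grip": 0.05},
    {"rx": 0,"ry": 0,"rz": 0,"tx": 0,"ty": 0,"tz": 0.05,"grip": 0.05},
    {"rx": 0,"ry": 0,"rz": 0,"tx": 0,"ty": 0,"tz": 0.055,"grip": 0.05},
    {"rx": 0,"ry": 0,"rz": 0,"tx": 0,"ty": -0.02,"tz": 0.02,"grip": 0.05},
  ],
)

```text
clock: 14.72
tcp_pos: [541.1, 166.4, 171.6]
tcp_rot: [-0.001, 0.999, 0.034, 0.003]
contact_force: [0.3, -0.2, -0.1]
width: 50.0
finger_force: 0.0
```

Emit:
play_rows(
  motion=[
    {"rx": 0,"ry": 0,"rz": -0.1475,"tx": 0.001,"ty": -0.03,"tz": 0,"grip": 0.045},
    {"rx": 0,"ry": 0,"rz": -0.1475,"tx": 0.0016,"ty": -0.03,"tz": 0,"grip": 0.045},
    {"rx": 0,"ry": 0,"rz": -0.1475,"tx": 0.0015,"ty": -0.03,"tz": 0,"grip": 0.045},
    {"rx": 0,"ry": 0,"rz": -0.1475,"tx": 0.0015,"ty": -0.03,"tz": 0,"grip": 0.045},
    {"rx": 0,"ry": 0,"rz": -0.1475,"tx": 0.0015,"ty": -0.03,"tz": 0,"grip": 0.045},
    {"rx": 0,"ry": 0,"rz": -0.1475,"tx": 0.0015,"ty": -0.03,"tz": 0,"grip": 0.045},
    {"rx": 0,"ry": 0,"rz": -0.1475,"tx": 0.0015,"ty": -0.03,"tz": 0,"grip": 0.045},
    {"rx": 0,"ry": 0,"rz": -0.1475,"tx": 0.0015,"ty": -0.021,"tz": 0,"grip": 0.045},
  ],
)

```text
clock: 15.72
tcp_pos: [550.7, -67.2, 167.5]
tcp_rot: [0.0, 0.847, -0.531, -0.0]
contact_force: [-1.0, -0.3, 0.5]
width: 45.1
finger_force: 0.0
```

Emit:
play_rows(
  motion=[
    {"rx": 0,"ry": 0,"rz": 0,"tx": 0,"ty": 0,"tz": 0,"grip": 0.045},
    {"rx": 0,"ry": 0,"rz": 0,"tx": 0,"ty": 0,"tz": 0,"grip": 0.045},
  ],
)

```text
clock: 15.98
tcp_pos: [550.9, -65.6, 167.7]
tcp_rot: [0.0, 0.849, -0.528, -0.0]
contact_force: [-0.4, -0.8, 0.1]
width: 45.0
finger_force: 0.0
```

```bash
cat >> h.py <<'E'
def cloud(cam):
    i=vision.camera_info(cam); im,d=vision.snapshot(cam)
    U,V=np.meshgrid(np.arange(d.shape[1]),np.arange(d.shape[0]))
    C=np.stack([(U-i["cx"])/i["fx"]*d,(V-i["cy"])/i["fy"]*d,d],-1)
    X=(C-np.array(i["t"]))@np.array(i["R"]); X[d==0]=np.nan
    return im,X
def topof(X,c,z0,z1,r):
    m=(X[...,2]>z0)&(X[...,2]<z1)&(np.hypot(X[...,0]-c[0],X[...,1]-c[1])<r)
    return m.sum(),np.round(X[m].min(0),1),np.round(X[m].max(0),1),np.round(np.median(X[m],0),1)
E
python3 - <<'E'
from h import *
s=ctrl.state();print(s["tcp_pos"],s["tcp_rot"],s["width"],s["q"][5])
im,X=cloud("wrist");im2,X2=cloud("top")
print("peg",topof(X,(551,-66),70,82,15),topof(X2,(551,-66),70,82,15))
print("vial",topof(X2,(543,185),50,66,25),"jar",topof(X2,(540,256),50,66,25))
o=np.zeros((400,800,3),np.uint8); o[:330,:440]=cv2.resize(im2[150:300,150:350],(440,330)); o[:,440:]=im[:,140:500]
cv2.imwrite("pics/w6.png",o)
E
```

```text
[550.86032899 -65.63377362 167.6661487 ] [ 3.05333424e-05  8.49431556e-01 -5.27698765e-01 -2.09611470e-04] 44.95924707404805 0.28568998780029853
peg (np.int64(162), array([547.9, -72.4,  70.2]), array([558.9, -61.5,  78.7]), array([553.6, -67.9,  76.8])) (np.int64(27), array([545.6, -72.6,  71.9]), array([556.9, -62.2,  81.1]), array([550.4, -66.6,  77.8]))Traceback (most recent call last):
  File "<stdin>", line 5, in <module>
  File "h.py", line 17, in topof
    return m.sum(),np.round(X[m].min(0),1),np.round(X[m].max(0),1),np.round(np.median(X[m],0),1)
                            ~~~~~~~~^^^
    return umr_minimum(a, axis, None, out, keepdims, initial, where)
ValueError: zero-size array to reduction operation minimum which has no identity
```

Run:
```python
from h import *
im2,X2=cloud("top");im,X=cloud("scene")
for n,x in(("top",X2),("scene",X)):
  for c in [(543,185),(540,256)]:
    m=(np.hypot(x[...,0]-c[0],x[...,1]-c[1])<30); z=x[m][:,2]; print(n,c,m.sum(),np.percentile(z,[1,50,99]) if m.any() else 0)
cv2.imwrite("pics/w6.png",np.hstack([cv2.resize(im2[130:300,130:360],(400,296)),cv2.resize(im[120:260,310:490],(380,296))]))
```

```text
top (543, 185) 6 [5.08434444 5.88979884 8.25943712]
top (540, 256) 536 [ 2.80247593 33.47473796 60.79065002]
scene (543, 185) 399 [  2.04474509   8.70980594 501.47828463]
scene (540, 256) 440 [ 2.81595945 33.3554018  60.64308775]
```

View pics/w6.png

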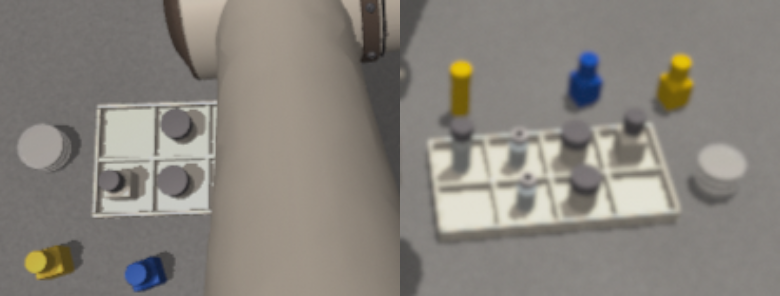

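The scene view shows the vial and jar upright in their rear cells. The peg is next.

Emit:
play_rows(
  motion=[
    {"rx": 0,"ry": 0,"rz": 0,"tx": 0.002,"ty": -0.001,"tz": -0.04,"grip": 0.045},
    {"rx": 0,"ry": 0,"rz": 0,"tx": 0,"ty": 0,"tz": -0.04,"grip": 0.045},
    {"rx": 0,"ry": 0,"rz": 0,"tx": 0,"ty": 0,"tz": -0.025,"grip": 0.045},
    {"rx": 0,"ry": 0,"rz": 0,"tx": 0,"ty": 0,"tz": -0.009,"grip": 0.045},
    {"rx": 0,"ry": 0,"rz": 0,"tx": 0,"ty": 0,"tz": 0,"grip": 0.02},
    {"rx": 0,"ry": 0,"rz": 0,"tx": 0,"ty": 0,"tz": 0,"grip": 0.003},
    {"rx": 0,"ry": 0,"rz": 0,"tx": 0,"ty": 0,"tz": 0,"grip": 0.003},
    {"rx": 0,"ry": 0,"rz": 0,"tx": 0,"ty": 0,"tz": 0,"grip": 0.003},
  ],
)

```text
clock: 17.18
tcp_pos: [555.1, -66.8, 56.3]
tcp_rot: [-0.002, 0.849, -0.528, 0.002]
contact_force: [-0.1, 0.3, 6.7]
width: 3.1
finger_force: 3.1
```

Run:
```python
import numpy as np
from h import ctrl
print({k:np.round(v,2) for k,v in ctrl.state().items() if k in("tcp_pos","width","contact_force","q")})
ax=np.array([592.5,-205.5]);p=np.array([553,-67]);a0=np.arctan2(*(p-ax)[::-1]);r=np.hypot(*(p-ax));print(np.degrees(a0),r)
a=a0+np.radians(np.array([0,4,11]+[18.5+7.5*k for k in range(13)]+[114.5,119,120]))
P=ax+r*np.stack([np.cos(a),np.sin(a)],1)
for d,da in zip(np.diff(P,axis=0),np.diff(a)): print(np.round(d/1000,4),round(da*100/120,3))
```

```text
{'q': array([ 0.17,  0.43, -0.36,  0.  , -0.78,  0.29]), 'tcp_pos': array([555.1 , -66.78,  56.29]), 'contact_force': array([-0.14,  0.34,  6.7 ]), 'width': np.float64(3.06)}
105.9180731659825 144.02256767604166
[-0.0096 -0.0031] 0.058
[-0.0161 -0.007 ] 0.102
[-0.0162 -0.0096] 0.109
[-0.0148 -0.0116] 0.109
[-0.0132 -0.0135] 0.109
[-0.0113 -0.0151] 0.109
[-0.0092 -0.0164] 0.109
[-0.007  -0.0175] 0.109
[-0.0047 -0.0183] 0.109
[-0.0022 -0.0187] 0.109
[ 0.0002 -0.0188] 0.109
[ 0.0027 -0.0186] 0.109
[ 0.0051 -0.0181] 0.109
[ 0.0074 -0.0173] 0.109
[ 0.0096 -0.0162] 0.109
[ 0.0092 -0.012 ] 0.087
[ 0.0077 -0.0083] 0.065
[ 0.0018 -0.0018] 0.015
```

Emit:
play_rows(
  motion=[
    {"rx": 0,"ry": 0,"rz": 0,"tx": 0,"ty": 0,"tz": 0,"grip": 0},
    {"rx": 0,"ry": 0,"rz": 0,"tx": 0,"ty": 0,"tz": 0,"grip": 0},
  ],
)

```text
clock: 17.42
tcp_pos: [554.8, -67.0, 56.2]
tcp_rot: [-0.001, 0.849, -0.528, 0.002]
contact_force: [-0.8, -0.6, 6.0]
width: -0.0
finger_force: 3.0
```

Run:
```python
from h import *
im,X=cloud("wrist"); cv2.imwrite("pics/w7.png",im[100:400,150:520])
```

```text
(no output)
```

View pics/w7.png

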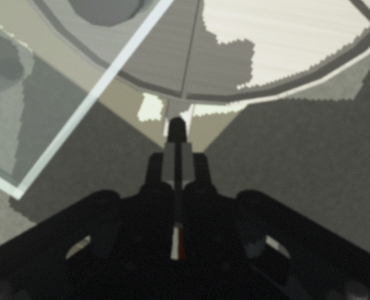

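The fingers shut without catching the peg, which shows just ahead of the pads at crop (178,130). I'll measure where it is now.

Run:
```python
from h import *
s=ctrl.state();im,X=cloud("wrist")
for v in range(205,300,5):
    print(v,[tuple(map(int,np.nan_to_num(np.round(X[v,u]-[*s["tcp_pos"][:2],0]),nan=-999))) for u in (316,324,328,332,340)])
```

```text
205 [(11, -1, 10), (8, -10, 31), (6, -12, 32), (4, -13, 31), (-1, -15, 31)]
210 [(11, -5, 30), (7, -7, 31), (4, -8, 30), (2, -10, 31), (-2, -12, 31)]
215 [(10, -2, 30), (5, -4, 31), (3, -5, 30), (1, -6, 31), (-4, -9, 31)]
220 [(8, 2, 30), (5, -3, 37), (3, -4, 37), (0, -5, 35), (-6, -5, 30)]
225 [(7, 4, 32), (5, -3, 45), (3, -5, 46), (0, -5, 44), (-7, -2, 30)]
230 [(5, 8, 30), (4, -3, 51), (2, -4, 52), (0, -5, 52), (-14, 9, 10)]
235 [(4, 11, 31), (5, -4, 60), (3, -5, 60), (0, -5, 58), (-15, 12, 11)]
240 [(-1, 23, 11), (5, -4, 67), (3, -5, 66), (0, -5, 65), (-17, 16, 10)]
245 [(10, -8, 85), (7, -9, 85), (5, -10, 84), (4, -11, 85), (0, -12, 84)]
250 [(10, -8, 90), (7, -9, 89), (5, -10, 90), (3, -11, 89), (0, -13, 90)]
255 [(10, -7, 94), (7, -10, 95), (5, -10, 95), (4, -11, 95), (0, -12, 93)]
260 [(10, -8, 99), (7, -10, 100), (5, -10, 99), (4, -11, 99), (0, -12, 98)]
265 [(9, -7, 102), (7, -10, 104), (5, -10, 103), (4, -11, 103), (1, -12, 103)]
270 [(9, -8, 107), (7, -9, 107), (5, -10, 107), (4, -11, 108), (1, -12, 108)]
275 [(9, -8, 111), (7, -10, 112), (5, -10, 111), (4, -11, 111), (1, -12, 111)]
280 [(9, -7, 113), (7, -10, 115), (5, -10, 114), (3, -10, 114), (1, -12, 115)]
285 [(9, -9, 119), (6, -8, 115), (4, -8, 115), (3, -9, 115), (2, -13, 120)]
290 [(9, -9, 122), (4, -5, 115), (3, -6, 114), (2, -7, 115), (2, -13, 123)]
295 [(9, -9, 125), (3, -3, 115), (2, -4, 115), (2, -7, 118), (2, -13, 126)]
```

The fingertips sit about 20 mm higher than the reported TCP, and they're resting on the peg's top (6 N). I'll open, go about 20 mm lower and pinch again.

Emit:
play_rows(
  motion=[
    {"rx": 0,"ry": 0,"rz": 0,"tx": 0,"ty": 0,"tz": 0.01,"grip": 0.045},
    {"rx": 0,"ry": 0,"rz": 0,"tx": -0.001,"ty": 0,"tz": 0,"grip": 0.045},
    {"rx": 0,"ry": 0,"rz": 0,"tx": 0,"ty": 0,"tz": 0,"grip": 0.045},
    {"rx": 0,"ry": 0,"rz": 0,"tx": 0,"ty": 0,"tz": -0.015,"grip": 0.045},
    {"rx": 0,"ry": 0,"rz": 0,"tx": 0,"ty": 0,"tz": -0.012,"grip": 0.045},
    {"rx": 0,"ry": 0,"rz": 0,"tx": 0,"ty": 0,"tz": -0.002,"grip": 0.045},
    {"rx": 0,"ry": 0,"rz": 0,"tx": 0,"ty": 0,"tz": 0,"grip": 0.045},
  ],
)

```text
clock: 18.4
tcp_pos: [551.8, -67.1, 34.3]
tcp_rot: [0.0, 0.849, -0.528, -0.0]
contact_force: [0.7, 0.5, -1.4]
width: 45.1
finger_force: 0.0
```

Emit:
play_rows(
  motion=[
    {"rx": 0,"ry": 0,"rz": 0,"tx": 0,"ty": 0,"tz": 0,"grip": 0.003},
    {"rx": 0,"ry": 0,"rz": 0,"tx": 0,"ty": 0,"tz": 0,"grip": 0.003},
    {"rx": 0,"ry": 0,"rz": 0,"tx": 0,"ty": 0,"tz": 0,"grip": 0.003},
    {"rx": 0,"ry": 0,"rz": 0,"tx": 0,"ty": 0,"tz": 0,"grip": 0.003},
  ],
)

```text
clock: 18.9
tcp_pos: [552.5, -66.9, 35.5]
tcp_rot: [-0.0, 0.849, -0.528, 0.001]
contact_force: [-0.5, 0.7, 3.3]
width: 10.3
finger_force: 39.0
```

Emit:
play_rows(
  motion=[
    {"rx": 0,"ry": 0,"rz": 0.058,"tx": -0.0096,"ty": -0.0031,"tz": 0,"grip": 0.003},
    {"rx": 0,"ry": 0,"rz": 0.102,"tx": -0.0161,"ty": -0.007,"tz": 0,"grip": 0.003},
    {"rx": 0,"ry": 0,"rz": 0.109,"tx": -0.0162,"ty": -0.0096,"tz": 0,"grip": 0.003},
    {"rx": 0,"ry": 0,"rz": 0.109,"tx": -0.0148,"ty": -0.0116,"tz": 0,"grip": 0.003},
    {"rx": 0,"ry": 0,"rz": 0.109,"tx": -0.0132,"ty": -0.0135,"tz": 0,"grip": 0.003},
    {"rx": 0,"ry": 0,"rz": 0.109,"tx": -0.0113,"ty": -0.0151,"tz": 0,"grip": 0.003},
  ],
)

```text
clock: 19.65
tcp_pos: [472.2, -127.3, 35.5]
tcp_rot: [-0.0, 0.967, -0.253, 0.002]
contact_force: [4.1, -1.4, -1.9]
width: 10.1
finger_force: 39.1
```

Emit:
play_rows(
  motion=[
    {"rx": 0,"ry": 0,"rz": 0.109,"tx": -0.0092,"ty": -0.0164,"tz": 0,"grip": 0.003},
    {"rx": 0,"ry": 0,"rz": 0.109,"tx": -0.007,"ty": -0.0175,"tz": 0,"grip": 0.003},
    {"rx": 0,"ry": 0,"rz": 0.109,"tx": -0.0047,"ty": -0.0183,"tz": 0,"grip": 0.003},
    {"rx": 0,"ry": 0,"rz": 0.109,"tx": -0.0022,"ty": -0.0187,"tz": 0,"grip": 0.003},
    {"rx": 0,"ry": 0,"rz": 0.109,"tx": 0.0002,"ty": -0.0188,"tz": 0,"grip": 0.003},
    {"rx": 0,"ry": 0,"rz": 0.109,"tx": 0.0027,"ty": -0.0186,"tz": 0,"grip": 0.003},
  ],
)

```text
clock: 20.4
tcp_pos: [451.4, -235.7, 35.5]
tcp_rot: [0.0, 0.998, 0.071, 0.001]
contact_force: [1.8, 2.6, 0.7]
width: 10.1
finger_force: 39.5
```

Emit:
play_rows(
  motion=[
    {"rx": 0,"ry": 0,"rz": 0.109,"tx": 0.0051,"ty": -0.0181,"tz": 0,"grip": 0.003},
    {"rx": 0,"ry": 0,"rz": 0.109,"tx": 0.0074,"ty": -0.0173,"tz": 0,"grip": 0.003},
    {"rx": 0,"ry": 0,"rz": 0.109,"tx": 0.0096,"ty": -0.0162,"tz": 0,"grip": 0.003},
    {"rx": 0,"ry": 0,"rz": 0.087,"tx": 0.0092,"ty": -0.012,"tz": 0,"grip": 0.003},
    {"rx": 0,"ry": 0,"rz": 0.065,"tx": 0.0077,"ty": -0.0083,"tz": 0,"grip": 0.003},
    {"rx": 0,"ry": 0,"rz": 0.015,"tx": 0.0018,"ty": -0.0018,"tz": 0,"grip": 0.003},
    {"rx": 0,"ry": 0,"rz": 0,"tx": 0,"ty": 0,"tz": 0,"grip": 0.003},
  ],
)

```text
clock: 21.28
tcp_pos: [490.2, -309.6, 35.4]
tcp_rot: [-0.0, 0.951, 0.31, -0.001]
contact_force: [-3.1, -1.7, 5.0]
width: 10.3
finger_force: 39.9
```

Emit:
play_rows(
  motion=[
    {"rx": 0,"ry": 0,"rz": 0,"tx": 0,"ty": 0,"tz": 0,"grip": 0.045},
    {"rx": 0,"ry": 0,"rz": 0,"tx": 0,"ty": 0,"tz": 0,"grip": 0.045},
    {"rx": 0,"ry": 0,"rz": 0,"tx": 0,"ty": 0,"tz": 0,"grip": 0.045},
    {"rx": 0,"ry": 0,"rz": 0,"tx": 0,"ty": 0,"tz": 0.03,"grip": 0.045},
    {"rx": 0,"ry": 0,"rz": 0,"tx": 0,"ty": 0,"tz": 0.055,"grip": 0.045},
    {"rx": 0,"ry": 0,"rz": -0.1455,"tx": 0,"ty": 0,"tz": 0.055,"grip": 0.045},
  ],
)

```text
clock: 22.02
tcp_pos: [491.3, -308.6, 176.1]
tcp_rot: [-0.0, 0.971, 0.238, -0.0]
contact_force: [1.6, -0.4, -0.1]
width: 45.0
finger_force: 0.0
```

Emit:
play_rows(
  motion=[
    {"rx": 0,"ry": 0,"rz": -0.1455,"tx": 0.005,"ty": 0.024,"tz": 0.02,"grip": 0.05},
    {"rx": 0,"ry": 0,"rz": -0.1455,"tx": 0.005,"ty": 0.024,"tz": 0.02,"grip": 0.05},
    {"rx": 0,"ry": 0,"rz": -0.1455,"tx": 0.005,"ty": 0.024,"tz": 0,"grip": 0.05},
    {"rx": 0,"ry": 0,"rz": -0.1455,"tx": 0.005,"ty": 0.024,"tz": 0,"grip": 0.05},
    {"rx": 0,"ry": 0,"rz": -0.1455,"tx": 0,"ty": 0,"tz": 0,"grip": 0.05},
    {"rx": 0,"ry": 0,"rz": 0,"tx": 0,"ty": 0,"tz": 0,"grip": 0.05},
    {"rx": 0,"ry": 0,"rz": 0,"tx": 0,"ty": 0,"tz": 0,"grip": 0.05},
  ],
)

```text
clock: 22.9
tcp_pos: [511.3, -212.9, 214.8]
tcp_rot: [-0.0, 0.993, -0.12, -0.0]
contact_force: [0.3, 0.6, 0.9]
width: 49.9
finger_force: 0.0
```

Run:
```python
from h import *
s=ctrl.state();print(s["tcp_pos"],s["tcp_rot"],s["q"][5])
im,X=cloud("wrist")
print("tube",topof(X,(515,-226),98,110,30)); print("sq",topof(X,(533,-151),92,104,30)); print("peg",topof(X,(490,-311),68,84,25))
cv2.imwrite("pics/w8.png",im)
```

```text
[ 511.33108094 -212.94695255  214.805772  ] [-4.59348158e-05  9.92771665e-01 -1.20018399e-01 -5.81127820e-05] 1.4322306556191298
tube (np.int64(732), array([ 505.1, -239.8,   98.1]), array([ 532.7, -212.4,  106. ]), array([ 519.5, -226.1,  103.9]))
sq (np.int64(615), array([ 527.3, -161.7,   92.3]), array([ 552.7, -136.5,  100.3]), array([ 540.6, -149.8,   98. ]))
peg (np.int64(136), array([ 486.8, -313.9,   68.2]), array([ 498.3, -302.1,   78.5]), array([ 493.1, -307.2,   76.3]))
```

View pics/w8.png

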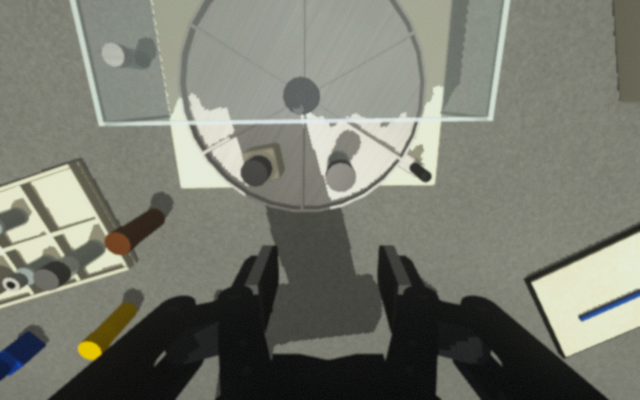

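The turn worked. The tube's top is at (519,-226) and the square's at (540,-149), both clear of the hood. I'll take the tube first.

Emit:
play_rows(
  motion=[
    {"rx": 0,"ry": 0,"rz": 0,"tx": 0.008,"ty": -0.013,"tz": -0.04,"grip": 0.05},
    {"rx": 0,"ry": 0,"rz": 0,"tx": 0,"ty": 0,"tz": -0.045,"grip": 0.05},
    {"rx": 0,"ry": 0,"rz": 0,"tx": 0,"ty": 0,"tz": -0.04,"grip": 0.05},
    {"rx": 0,"ry": 0,"rz": 0,"tx": 0,"ty": 0,"tz": -0.02,"grip": 0.05},
    {"rx": 0,"ry": 0,"rz": 0,"tx": 0,"ty": 0,"tz": -0.006,"grip": 0.05},
    {"rx": 0,"ry": 0,"rz": 0,"tx": 0,"ty": 0,"tz": 0,"grip": 0.012},
    {"rx": 0,"ry": 0,"rz": 0,"tx": 0,"ty": 0,"tz": 0,"grip": 0.012},
    {"rx": 0,"ry": 0,"rz": 0,"tx": 0,"ty": 0,"tz": 0,"grip": 0.012},
  ],
)

```text
clock: 23.95
tcp_pos: [519.9, -225.9, 64.8]
tcp_rot: [-0.0, 0.993, -0.121, 0.001]
contact_force: [0.5, -0.7, -0.5]
width: 26.5
finger_force: 39.3
```

Emit:
play_rows(
  motion=[
    {"rx": 0,"ry": 0,"rz": 0,"tx": 0,"ty": 0,"tz": 0,"grip": 0.012},
    {"rx": 0,"ry": 0,"rz": 0,"tx": 0,"ty": 0,"tz": 0.02,"grip": 0.012},
    {"rx": 0,"ry": 0,"rz": 0,"tx": 0,"ty": 0,"tz": 0.045,"grip": 0.012},
    {"rx": 0,"ry": 0,"rz": 0,"tx": 0,"ty": 0,"tz": 0.045,"grip": 0.012},
    {"rx": 0,"ry": 0,"rz": 0,"tx": 0,"ty": 0,"tz": 0.01,"grip": 0.012},
    {"rx": 0,"ry": 0,"rz": 0,"tx": 0,"ty": 0,"tz": 0,"grip": 0.012},
  ],
)

```text
clock: 24.7
tcp_pos: [519.3, -225.7, 184.2]
tcp_rot: [-0.0, 0.993, -0.121, 0.001]
contact_force: [-0.3, 0.9, -0.7]
width: 26.8
finger_force: 39.4
```

Run:
```python
from h import *
s=ctrl.state();print(s["tcp_pos"],s["width"])
im,X=cloud("wrist"); t=s["tcp_pos"]
for a,b in ((30,50),(0,20),(-20,0),(-38,-20)): print((a,b),[np.round(q-(t if k else 0),1) for k,q in enumerate(topof(X,t,t[2]+a,t[2]+b,19))])
```

```text
[ 519.29480292 -225.67151212  184.19600258] 26.769657568582254
(30, 50) [np.int64(3375), array([-15.1, -17.3,  30. ]), array([15.4, 15.6, 50. ]), array([ 2.4, -0.1, 39.2])]
(0, 20) [np.int64(610), array([ -1.7, -12.5,   0. ]), array([12.3, 12.5, 19.8]), array([ 9.9, -2.7, 10. ])]
(-20, 0) [np.int64(472), array([ -1.2, -12.6, -20. ]), array([12. , 12.6,  0. ]), array([ 9.8, -3. , -9. ])]
(-38, -20) [np.int64(308), array([ -1.7, -12.8, -37.8]), array([ 12. ,  12.7, -20.1]), array([  9.8,  -3. , -27.8])]
```

Emit:
play_rows(
  motion=[
    {"rx": 0,"ry": 0,"rz": 0.0384,"tx": 0.002,"ty": 0.035,"tz": 0,"grip": 0.012},
    {"rx": 0,"ry": 0,"rz": 0.0384,"tx": 0.005,"ty": 0.055,"tz": 0,"grip": 0.012},
    {"rx": 0,"ry": 0,"rz": 0.0384,"tx": 0.005,"ty": 0.055,"tz": 0,"grip": 0.012},
    {"rx": 0,"ry": 0,"rz": 0.0384,"tx": 0.005,"ty": 0.055,"tz": 0,"grip": 0.012},
    {"rx": 0,"ry": 0,"rz": 0.0384,"tx": 0.005,"ty": 0.055,"tz": 0,"grip": 0.012},
    {"rx": 0,"ry": 0,"rz": 0.0384,"tx": 0.005,"ty": 0.045,"tz": 0,"grip": 0.012},
    {"rx": 0,"ry": 0,"rz": 0.0384,"tx": 0.002,"ty": 0.03,"tz": 0,"grip": 0.012},
    {"rx": 0,"ry": 0,"rz": 0.0384,"tx": 0,"ty": 0.01,"tz": -0.02,"grip": 0.012},
  ],
)

```text
clock: 25.75
tcp_pos: [548.5, 116.1, 162.8]
tcp_rot: [0.0, 0.999, 0.034, -0.0]
contact_force: [-0.2, -0.2, -0.6]
width: 26.2
finger_force: 39.5
```

Emit:
play_rows(
  motion=[
    {"rx": 0,"ry": 0,"rz": 0,"tx": 0,"ty": 0,"tz": -0.045,"grip": 0.012},
    {"rx": 0,"ry": 0,"rz": 0,"tx": 0,"ty": 0,"tz": -0.04,"grip": 0.012},
    {"rx": 0,"ry": 0,"rz": 0,"tx": 0,"ty": 0,"tz": -0.02,"grip": 0.012},
    {"rx": 0,"ry": 0,"rz": 0,"tx": 0,"ty": 0,"tz": -0.008,"grip": 0.012},
    {"rx": 0,"ry": 0,"rz": 0,"tx": 0,"ty": 0,"tz": -0.003,"grip": 0.012},
    {"rx": 0,"ry": 0,"rz": 0,"tx": 0,"ty": 0,"tz": 0,"grip": 0.012},
    {"rx": 0,"ry": 0,"rz": 0,"tx": 0,"ty": 0,"tz": 0,"grip": 0.012},
  ],
)

```text
clock: 26.62
tcp_pos: [548.9, 114.4, 48.8]
tcp_rot: [-0.0, 0.999, 0.032, 0.001]
contact_force: [0.7, 0.0, -0.8]
width: 26.5
finger_force: 39.5
```

Emit:
play_rows(
  motion=[
    {"rx": 0,"ry": 0,"rz": 0,"tx": 0,"ty": 0,"tz": -0.0025,"grip": 0.012},
    {"rx": 0,"ry": 0,"rz": 0,"tx": 0,"ty": 0,"tz": -0.0015,"grip": 0.012},
    {"rx": 0,"ry": 0,"rz": 0,"tx": 0,"ty": 0,"tz": -0.0005,"grip": 0.012},
    {"rx": 0,"ry": 0,"rz": 0,"tx": 0,"ty": 0,"tz": 0,"grip": 0.012},
    {"rx": 0,"ry": 0,"rz": 0,"tx": 0,"ty": 0,"tz": 0,"grip": 0.012},
  ],
)

```text
clock: 27.25
tcp_pos: [548.7, 114.2, 43.8]
tcp_rot: [-0.0, 0.999, 0.032, 0.0]
contact_force: [-1.0, 0.2, 3.4]
width: 26.6
finger_force: 39.8
```

Emit:
play_rows(
  motion=[
    {"rx": 0,"ry": 0,"rz": 0,"tx": 0,"ty": 0,"tz": 0,"grip": 0.05},
    {"rx": 0,"ry": 0,"rz": 0,"tx": 0,"ty": 0,"tz": 0,"grip": 0.05},
    {"rx": 0,"ry": 0,"rz": 0,"tx": 0,"ty": 0,"tz": 0.02,"grip": 0.05},
    {"rx": 0,"ry": 0,"rz": 0,"tx": 0,"ty": 0,"tz": 0.05,"grip": 0.05},
    {"rx": 0,"ry": 0,"rz": 0,"tx": 0,"ty": 0,"tz": 0.06,"grip": 0.05},
    {"rx": 0,"ry": 0,"rz": -0.0384,"tx": -0.001,"ty": -0.033,"tz": 0,"grip": 0.05},
    {"rx": 0,"ry": 0,"rz": -0.0384,"tx": -0.001,"ty": -0.04,"tz": 0,"grip": 0.05},
    {"rx": 0,"ry": 0,"rz": -0.0384,"tx": -0.001,"ty": -0.04,"tz": 0,"grip": 0.05},
  ],
)

```text
clock: 28.25
tcp_pos: [545.1, 0.2, 173.4]
tcp_rot: [-0.0, 1.0, -0.026, 0.0]
contact_force: [1.2, -0.6, 0.4]
width: 50.2
finger_force: 0.0
```

Emit:
play_rows(
  motion=[
    {"rx": 0,"ry": 0,"rz": -0.0384,"tx": -0.001,"ty": -0.04,"tz": 0,"grip": 0.05},
    {"rx": 0,"ry": 0,"rz": -0.0384,"tx": -0.001,"ty": -0.04,"tz": 0,"grip": 0.05},
    {"rx": 0,"ry": 0,"rz": -0.0384,"tx": -0.0015,"ty": -0.035,"tz": 0,"grip": 0.05},
    {"rx": 0,"ry": 0,"rz": -0.0384,"tx": -0.001,"ty": -0.025,"tz": 0,"grip": 0.05},
    {"rx": 0,"ry": 0,"rz": -0.0384,"tx": -0.001,"ty": -0.01,"tz": 0,"grip": 0.05},
    {"rx": 0,"ry": 0,"rz": 0,"tx": 0,"ty": 0,"tz": 0,"grip": 0.05},
    {"rx": 0,"ry": 0,"rz": 0,"tx": 0,"ty": 0,"tz": 0,"grip": 0.05},
  ],
)

```text
clock: 29.12
tcp_pos: [540.0, -148.1, 173.4]
tcp_rot: [-0.0, 0.993, -0.12, -0.0]
contact_force: [-0.0, 0.2, 0.5]
width: 50.2
finger_force: 0.0
```

Run:
```python
from h import *
s=ctrl.state();print(s["tcp_pos"])
im,X=cloud("wrist"); print("sq",topof(X,(540,-149),92,104,25))
im,X=cloud("scene"); print("tube",topof(X,(548,114),76,90,25)); print("vial",topof(X,(543,185),50,66,25))
```

```text
[ 539.98345428 -148.13827707  173.37915995]
sq (np.int64(775), array([ 527.4, -161.5,   92.3]), array([ 553.2, -136.2,  100.1]), array([ 541.1, -149.3,   97.9]))
tube (np.int64(94), array([532.3, 101.2,  76.2]), array([562. , 126. ,  87.8]), array([548.9, 113.5,  83.3]))
vial (np.int64(57), array([534.2, 176.4,  50.6]), array([553.9, 193.8,  63.7]), array([544.5, 184.2,  58.9]))
```

Both placed containers have their tops at the right heights. Next is the square.

Emit:
play_rows(
  motion=[
    {"rx": 0,"ry": 0,"rz": 0,"tx": 0.0005,"ty": -0.001,"tz": -0.04,"grip": 0.05},
    {"rx": 0,"ry": 0,"rz": 0,"tx": 0,"ty": 0,"tz": -0.04,"grip": 0.05},
    {"rx": 0,"ry": 0,"rz": 0,"tx": 0,"ty": 0,"tz": -0.025,"grip": 0.05},
    {"rx": 0,"ry": 0,"rz": 0,"tx": 0,"ty": 0,"tz": -0.01,"grip": 0.05},
    {"rx": 0,"ry": 0,"rz": 0,"tx": 0,"ty": 0,"tz": 0,"grip": 0.05},
    {"rx": 0,"ry": 0,"rz": 0,"tx": 0,"ty": 0,"tz": 0,"grip": 0.012},
    {"rx": 0,"ry": 0,"rz": 0,"tx": 0,"ty": 0,"tz": 0,"grip": 0.012},
    {"rx": 0,"ry": 0,"rz": 0,"tx": 0,"ty": 0,"tz": 0,"grip": 0.012},
  ],
)

```text
clock: 30.22
tcp_pos: [541.6, -149.9, 59.9]
tcp_rot: [-0.0, 0.993, -0.121, 0.002]
contact_force: [0.3, 0.2, 5.2]
width: 24.5
finger_force: 39.4
```

Emit:
play_rows(
  motion=[
    {"rx": 0,"ry": 0,"rz": 0,"tx": 0,"ty": 0,"tz": 0,"grip": 0.012},
    {"rx": 0,"ry": 0,"rz": 0,"tx": 0,"ty": 0,"tz": 0.02,"grip": 0.012},
    {"rx": 0,"ry": 0,"rz": 0,"tx": 0,"ty": 0,"tz": 0.045,"grip": 0.012},
    {"rx": 0,"ry": 0,"rz": 0,"tx": 0,"ty": 0,"tz": 0.05,"grip": 0.012},
    {"rx": 0,"ry": 0,"rz": 0,"tx": 0,"ty": 0,"tz": 0.01,"grip": 0.012},
    {"rx": 0,"ry": 0,"rz": 0,"tx": 0,"ty": 0,"tz": 0,"grip": 0.012},
  ],
)

```text
clock: 30.98
tcp_pos: [540.0, -149.7, 183.3]
tcp_rot: [-0.0, 0.993, -0.121, 0.0]
contact_force: [-0.1, 1.0, -1.6]
width: 24.7
finger_force: 39.3
```

Run:
```python
from h import *
s=ctrl.state();print(s["tcp_pos"],s["width"])
im,X=cloud("wrist"); t=s["tcp_pos"]
for a,b in ((36,50),(20,30),(0,8),(-10,0),(-30,-20)): print((a,b),[np.round(q-(t if k else 0),1) for k,q in enumerate(topof(X,t,t[2]+a,t[2]+b,28))])
cv2.imwrite("pics/w9.png",im[150:350,200:460])
```

```text
[ 540.00826012 -149.70162546  183.32293924] 24.658912380062606
(36, 50) [np.int64(3280), array([-14.1, -26.7,  36. ]), array([16.4, 23.5, 50. ]), array([ 2.4,  0.3, 38.3])]
(20, 30) [np.int64(671), array([ -1.3, -25.5,  20.1]), array([16. , 22.5, 30. ]), array([ 9.6, -2.7, 26.4])]
(0, 8) [np.int64(946), array([ -2.3, -17.1,  -0. ]), array([16.6, 17.1,  8. ]), array([13.1, -3.3,  5.4])]
(-10, 0) [np.int64(336), array([ 11.5, -17.1, -10. ]), array([16.7, 15.9, -0. ]), array([15.4, -0.8, -4.9])]
(-30, -20) [np.int64(247), array([ 11.8, -17. , -29.9]), array([ 16.6,  15.8, -20.1]), array([ 15.3,  -1.1, -24.9])]
```

View pics/w9.png

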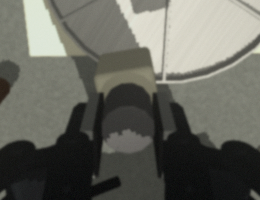

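The square is upright in the grip, with its base 34 mm below the TCP.

Emit:
play_rows(
  motion=[
    {"rx": 0,"ry": 0,"rz": 0.0384,"tx": 0,"ty": 0.035,"tz": 0,"grip": 0.012},
    {"rx": 0,"ry": 0,"rz": 0.0384,"tx": -0.001,"ty": 0.055,"tz": 0,"grip": 0.012},
    {"rx": 0,"ry": 0,"rz": 0.0384,"tx": -0.001,"ty": 0.055,"tz": 0,"grip": 0.012},
    {"rx": 0,"ry": 0,"rz": 0.0384,"tx": -0.001,"ty": 0.055,"tz": 0,"grip": 0.012},
    {"rx": 0,"ry": 0,"rz": 0.0384,"tx": -0.001,"ty": 0.055,"tz": 0,"grip": 0.012},
    {"rx": 0,"ry": 0,"rz": 0.0384,"tx": -0.001,"ty": 0.055,"tz": 0,"grip": 0.012},
    {"rx": 0,"ry": 0,"rz": 0.0384,"tx": -0.001,"ty": 0.055,"tz": 0,"grip": 0.012},
    {"rx": 0,"ry": 0,"rz": 0.0384,"tx": 0,"ty": 0.055,"tz": 0,"grip": 0.012},
  ],
)

```text
clock: 32.02
tcp_pos: [533.0, 271.2, 180.8]
tcp_rot: [0.001, 0.999, 0.033, -0.002]
contact_force: [0.8, -0.4, -1.8]
width: 24.2
finger_force: 39.4
```

Emit:
play_rows(
  motion=[
    {"rx": 0,"ry": 0,"rz": 0,"tx": 0,"ty": 0.04,"tz": 0,"grip": 0.012},
    {"rx": 0,"ry": 0,"rz": 0,"tx": 0,"ty": 0.0155,"tz": -0.02,"grip": 0.012},
    {"rx": 0,"ry": 0,"rz": 0,"tx": 0,"ty": 0,"tz": -0.045,"grip": 0.012},
    {"rx": 0,"ry": 0,"rz": 0,"tx": 0,"ty": 0,"tz": -0.04,"grip": 0.012},
    {"rx": 0,"ry": 0,"rz": 0,"tx": 0,"ty": 0,"tz": -0.02,"grip": 0.012},
    {"rx": 0,"ry": 0,"rz": 0,"tx": 0,"ty": 0,"tz": -0.01,"grip": 0.012},
    {"rx": 0,"ry": 0,"rz": 0,"tx": 0,"ty": 0,"tz": 0,"grip": 0.012},
    {"rx": 0,"ry": 0,"rz": 0,"tx": 0,"ty": 0,"tz": 0,"grip": 0.012},
  ],
)

```text
clock: 33.02
tcp_pos: [534.9, 325.8, 49.1]
tcp_rot: [-0.0, 0.999, 0.032, 0.001]
contact_force: [-0.2, 0.9, -0.1]
width: 24.1
finger_force: 39.5
```

Emit:
play_rows(
  motion=[
    {"rx": 0,"ry": 0,"rz": 0,"tx": 0,"ty": 0,"tz": -0.006,"grip": 0.012},
    {"rx": 0,"ry": 0,"rz": 0,"tx": 0,"ty": 0,"tz": -0.003,"grip": 0.012},
    {"rx": 0,"ry": 0,"rz": 0,"tx": 0,"ty": 0,"tz": -0.001,"grip": 0.012},
    {"rx": 0,"ry": 0,"rz": 0,"tx": 0,"ty": 0,"tz": 0,"grip": 0.012},
    {"rx": 0,"ry": 0,"rz": 0,"tx": 0,"ty": 0,"tz": 0,"grip": 0.012},
  ],
)

```text
clock: 33.65
tcp_pos: [534.5, 325.6, 39.1]
tcp_rot: [-0.0, 0.999, 0.032, 0.0]
contact_force: [-1.4, -1.1, 4.1]
width: 24.2
finger_force: 39.9
```

Emit:
play_rows(
  motion=[
    {"rx": 0,"ry": 0,"rz": 0,"tx": 0,"ty": 0,"tz": 0,"grip": 0.045},
    {"rx": 0,"ry": 0,"rz": 0,"tx": 0,"ty": 0,"tz": 0,"grip": 0.045},
    {"rx": 0,"ry": 0,"rz": 0,"tx": 0,"ty": 0,"tz": 0.02,"grip": 0.045},
    {"rx": 0,"ry": 0,"rz": 0,"tx": 0,"ty": 0,"tz": 0.05,"grip": 0.045},
    {"rx": 0,"ry": 0,"rz": 0,"tx": 0,"ty": 0,"tz": 0.055,"grip": 0.045},
    {"rx": 0,"ry": 0,"rz": 0,"tx": 0,"ty": 0,"tz": 0.05,"grip": 0.045},
  ],
)

```text
clock: 34.4
tcp_pos: [534.5, 325.7, 215.2]
tcp_rot: [-0.0, 0.999, 0.032, 0.0]
contact_force: [0.0, -0.5, 0.1]
width: 45.2
finger_force: 0.0
```

Emit:
play_rows(
  motion=[
    {"rx": 0,"ry": 0,"rz": 0,"tx": -0.025,"ty": 0.04,"tz": 0,"grip": 0.045},
    {"rx": 0,"ry": 0,"rz": 0,"tx": -0.025,"ty": 0.04,"tz": 0,"grip": 0.045},
    {"rx": 0,"ry": 0,"rz": 0,"tx": -0.025,"ty": 0.04,"tz": 0,"grip": 0.045},
    {"rx": 0,"ry": 0,"rz": 0,"tx": -0.025,"ty": 0.04,"tz": 0,"grip": 0.045},
    {"rx": 0,"ry": 0,"rz": 0,"tx": -0.025,"ty": 0.03,"tz": 0,"grip": 0.045},
    {"rx": 0,"ry": 0,"rz": 0,"tx": -0.02,"ty": 0.02,"tz": 0,"grip": 0.045},
    {"rx": 0,"ry": 0,"rz": 0,"tx": 0,"ty": 0,"tz": 0,"grip": 0.045},
    {"rx": 0,"ry": 0,"rz": 0,"tx": 0,"ty": 0,"tz": 0,"grip": 0.045},
  ],
)

```text
clock: 35.4
tcp_pos: [389.6, 535.3, 213.1]
tcp_rot: [0.0, 0.999, 0.032, -0.0]
contact_force: [0.1, -0.9, 0.0]
width: 45.2
finger_force: 0.0
```

Run:
```python
from h import *
im,X=cloud("top");im2,X2=cloud("scene")
for n,c,z in (("sq",(534,326),77),("jar",(540,256),57),("vial",(544,185),59),("tube",(548,114),83)):
    for x in (X,X2):
        try: print(n,topof(x,c,z-6,z+6,25))
        except Exception as e: print(n,"none")
cv2.imwrite("pics/end.png",np.hstack([cv2.resize(im[150:300,130:330],(400,300)),cv2.resize(im2[120:260,310:490],(386,300))]))
```

```text
sq (np.int64(121), array([518.8, 311.5,  71.5]), array([543.5, 335.8,  80.3]), array([530.3, 323.1,  77.7]))
sq (np.int64(79), array([520.6, 312.2,  71.1]), array([546.3, 336.8,  80.3]), array([534.6, 323.9,  76.6]))
jar (np.int64(234), array([519.6, 235.8,  51.1]), array([555.3, 273. ,  61.3]), array([537.3, 253.5,  57.9]))
jar (np.int64(160), array([521.6, 236.4,  51.2]), array([561.9, 272.9,  62. ]), array([541.7, 253.8,  57.2]))
vial (np.int64(66), array([531.3, 175.4,  53.9]), array([550.6, 194. ,  64.4]), array([540.4, 184.5,  60.2]))
vial (np.int64(51), array([533.5, 176.2,  53.1]), array([552.9, 194. ,  62.5]), array([543.8, 184.4,  59.4]))
tube (np.int64(137), array([532.2,  98.6,  78.3]), array([558.1, 126. ,  86.8]), array([544.7, 111.7,  83.8]))
tube (np.int64(94), array([531.3, 101.2,  77.4]), array([561.8, 125.8,  86.9]), array([549.3, 113.2,  83.2]))
```

View pics/end.png

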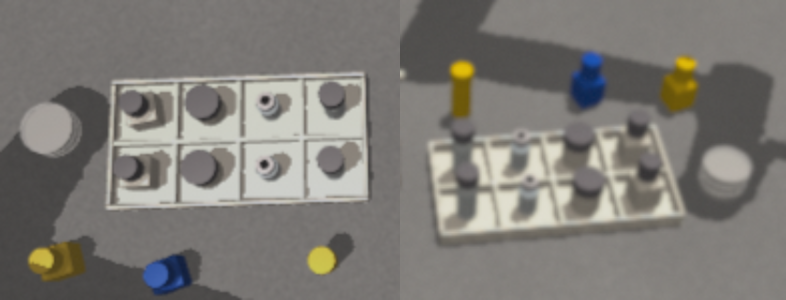

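All four fresh containers stand upright in the rear row at the right heights, in the same order as the front row, which hasn't moved.

```bash
python3 -c "
from plant import ctrl; print(ctrl.finish_job())"
```

```text
the job is handed in; nothing more can be done
None
```

The job is handed in: the fresh square, jar, vial and tube stand upright in the rear row, each behind its own kind, the front row is unmoved, and the arm finished clear at about 35 s; no verdict came back.

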